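# Set up the charging corner for the night

## Robot

A 7-joint arm with a two-finger parallel gripper is mounted at the origin on a cart in front of the work surface, level with it; the furniture and walls round the work are solid. World frame = base frame: x ahead of the robot, y to its left, z up, the work surface at z = 0. Lengths are in m, angles in rad, forces in N, time in s.
With the tool pointing down it reaches from about 0.425 to 0.925 m from the base axis. Payload 6.8 kg.
Tool frame: the origin (TCP) lies on the centre line of the jaws, within the pads' length; the fingertips stand 25 mm ahead of it and the grasp point (between the pads) lies 6 mm ahead of it; z points along the fingers, y is the line along which they close (so a half turn about z gives the same grasp; the last joint's range is limited). The gripper opens to 85 mm and grips with 20 to 120 N. Pads are 22 mm wide; open, the fingers measure 114 mm over their backs; the gripper's body (76 mm by 85 mm) begins 54 mm behind the grasp point. The pads swing forward as they close: fully open they stand 13 mm farther back than shut.
Start: joints at [-1.382, 0.477, 0.022, 1.555, -0.011, 1.109, -0.083], TCP at [0.197, 0.646, 0.22] pointing down, gripper open.
Joint ranges: [-2.96, 2.96], [-0.34, 2.1], [-1.41, 1.46], [0.24, 2.44], [-1.37, 4.51], [0.17, 1.92], [-2.96, 2.96]. Speed limits (rad/s): [2.39, 2.39, 3.14, 3.14, 3.14, 3.14, 3.14].

## Interface

Orientations are given as a rotation vector (axis times angle).
In Python, from bench import telemetry, grab_frame, job gives the robot as it stands.
- The arm moves only by the tool apply_moves, never from a script. Its argument "rows" is a list of rows, each a list of 2 entries, a list of its own where there are three numbers: the shift along the tool's x, y, z each as a share of 250 mm, from -1 to 1, then the turn, a rotation vector about the tool's x, y, z each as a share of pi rad, from -1 to 1. A call has 1 to 10 rows; each row is the pose to reach, as a shift and turn from the pose commanded when the call began, along the tool's axes at that moment, turning the shorter way round; what a row does not reach only later rows make up. A row lasts 1/8 s, in which the tool goes at most 62.5 mm and 10.7 degrees, less where a joint would pass 70% of its speed; a pose out of reach is approached as far as the arm can. A call with a number of a shift or a turn outside -1 to 1 is refused whole. A call with a gripper value outside its range is refused whole. "jaw" is the gripper's target within -1 to 1 (fully open at 1, half-way at 0, shut at -1), set as the call begins (left out, the last holds). The fingers move at their own pace and stop on an object; "newtons" is the grip in N (left out, the last holds). Time passes only in rows, so rows that repeat a pose let the fingers close. It gives the time, the measured TCP pose, the force, the opening and the grip force at its end, in the units of the state.
- telemetry.get_obs(): the state, without advancing time (a new reading comes with each control period).
- grab_frame(name): name is "side" or "top" or "wrist"; returns a dict with "frame" (420x560x3 uint8, red, green, blue), "vertical_fov" (degrees; the focal length in pixels is half the picture's height over the tangent of half this angle, whatever the lens; pixels are square), "cx", "cy" (the principal point, pixels), "origin" and "attitude" of the camera in the world. Camera axes: x right, y up, looking along -z (the intrinsics and any distortion apply to the point x, -y, -z); pixel columns grow to the right and rows downward; lengths in m; the calibration is good to about 2 mm. A picture is of the moment at which its call begins. There is no depth.
- job.hand_in(): hands the job in; it is judged then, once.
The state is a dict: "clock": time; "joints": joint angles; "qvel": joint speeds; "tau": joint torques, N m; "tcp_pos": TCP position; "orientation": TCP orientation; "contact_force": force on the tool from outside, world axes, zero at the start; "moment": the same for the moment, N m; "grip_width": finger opening in m; "gripper_force": force on a finger pad.
Only numpy, scipy, OpenCV 4.12 (cv2) and the standard library are available. Lean on these libraries where they do the work, as an engineer would, in place of code of your own. Each camera call takes 0.05 s, during which the arm holds its last target. There are 200 camera calls.

## Task

Set up charging for the night. First clear the roll of tape off the wooden dock whose low step it lies on and lay it flat and centred on top of the round tin that stands in the rack, then stand the dock in front of the power strip, opposite the middle of the strip and square to it, tall end towards the strip with a gap of about two fingers. After that take the ear-bud case and the watch up over the rack's rail and stand them upright, without tipping them, centred on the dock: the case on its low step, the watch on the round puck on its tall end; leave the tin in the rack, and do not disturb the mouse or the phone.

Things in the scene. Friction and masses are not known exactly. Their poses are not given: they have to be found in the camera images.
- tape: roll of black tape lying flat, 58 mm across, 19 mm thick, 0.05 kg; it starts on the dock's low step. Origin: centre of its underside, z up. Grip it across its diameter.
- dock: walnut watch-charging dock, L-shaped, 167 mm long (x), 64 mm wide (y), 0.3 kg, loose (not the one at the far left of the desk). Origin: centre of underside, z up. Low step: x = -83 to -3 mm, 17 mm high, centre x = -43 mm. Tall end: x = -3 to +76 mm, 68 mm high, flat round white puck on top with centre x = +38 mm, y = 0 (things stand 68 mm up), small black stub at the back to x = +83 mm. Grip it there across y.
- watch: steel wrist watch (the one in the rack) standing upright on its strap loop round a grey cushion, round dial tilted on top, 61 x 49 x 65 mm high, 0.075 kg. Origin: centre of underside, z up. The solid part to grip: x = -25 to +25 mm, y = -13 to +17 mm, 52 mm high. It starts in the rack with its x axis along the rack: grip it across x (50 mm), fingers along the rack.
- earbud_case: dark grey ear-bud charging case standing upright, 23 mm thick (x), 60 mm wide (y), 45 mm high, lid shut and fixed, 0.045 kg. Origin: centre of its underside, z up. It starts in the rack with its thin side along the rack: grip it across x (23 mm), fingers along the rack.
- tin: round white tin with a fixed lid, 54 mm in diameter and 23 mm high, 0.085 kg, standing loose in the rack. Origin: centre of its underside, z up.
- rack: small dark wooden rack, fixed, open above, 92 mm deep (x), 300 mm long (y); tin, watch and case stand in it in a row 86 mm apart, in any order. Origin: centre of underside, z up. Floor 14 mm up; back board (+x side) 64 mm high; low end cheeks 10 mm thick, 25 mm high; along the front (-x side) a thin brass retaining rail, top 41 mm up. Clear floor: x = -37 to +38 mm, 280 mm long.
- strip: white power strip, fixed, lying on the desk, 53 mm wide (x), 286 mm long (y), 39 mm high. Origin: middle of its underside; x is across it, its -x side is its front, where the dock goes.
- mouse: black computer mouse, 125 x 68 x 42 mm, a bystander. Origin: centre of its underside.
- phone: black mobile phone lying flat, 148 x 72 x 8 mm, a bystander. Origin: centre of its underside.

How it is judged:
By the outcome, as a careful person would: the job done as asked, in the order asked, and still so for the second after the job is handed in, with the robot touching nothing.
It also fails if it takes over 102 s, if anything falls off the work surface, if the arm or the gripper's body presses on something with over 40 N, if the wrist force passes 120 N, or if a joint passes its speed limit or range.

## Working session

There is one attempt and no reset: what is moved stays moved. The work goes in short steps, Python scripts to look and compute and a tool call to move; the robot and the scene stay as the last step left them, time stands still between calls to the robot, and variables do not carry over. Pictures are saved under pics/ and viewed, at most 14 in all, crops included, and the job is handed in when it is done.

Besides the shell and the picture viewer there is one more tool, called after "Request:" in YAML: its name, and indented under it one key for each argument. apply_moves: Moves the arm, as the interface text tells. Its arguments: {"type":"object","properties":{"rows":{"type":"array"},"jaw":{"type":"number"},"newtons":{"type":"number"}},"required":["rows"]}

```bash
mkdir -p pics; ls; cat > h.py <<'E'
import numpy as np, cv2
from bench import telemetry, grab_frame, job
from scipy.spatial.transform import Rotation as R
def snap(cam,name=None):
    f=grab_frame(cam)
    if name: cv2.imwrite(f'pics/{name}.png',f['frame'][:,:,::-1])
    return f
E
python3 - <<'E'
from h import *
for c in ['side','top','wrist']:
    f=snap(c,c+'0'); print({k:(v if k!='frame' else v.shape) for k,v in f.items()})
print(telemetry.get_obs())
E
```

```text
pics
{'frame': (420, 560, 3), 'vertical_fov': 44.61169144676769, 'cx': 270.9453988793955, 'cy': 208.47735025474816, 'origin': array([0.62581079, 0.9218509 , 0.65585748]), 'attitude': array([0.03454622, 1.46244368, 2.67573966])}
{'frame': (420, 560, 3), 'vertical_fov': 57.67161917811097, 'cx': 282.9533615491334, 'cy': 212.25755482423028, 'origin': array([ 0.45021609, -0.01315098,  0.94523181]), 'attitude': array([ 0.09249089, -0.12852345, -1.54299601])}
{'frame': (420, 560, 3), 'vertical_fov': 60.47602307557456, 'cx': 279.68491692829605, 'cy': 208.33853275632148, 'origin': array([0.11712547, 0.66901455, 0.37198622]), 'attitude': array([-0.28592985, -0.20754019,  1.26203688])}
{'clock': 0.15, 'joints': array([-1.38207938,  0.47760378,  0.02234848,  1.55619816, -0.01150728,
        1.10927697, -0.08309395]), 'qvel': array([ 0.00020298, -0.00212739,  0.00047441, -0.00247522, -0.00073063,
       -0.00013838,  0.00050345]), 'tau': array([ 2.09306556e-03, -5.96924186e+01,  1.60986766e+00, -2.81490934e+01,
        1.26095614e-02,  6.49664158e-03, -1.19494959e-05]), 'tcp_pos': array([0.197294  , 0.64504855, 0.21936447]), 'orientation': array([-4.64482629e-01, -3.10695115e+00,  2.12597975e-03]), 'contact_force': array([0.05278447, 0.18919692, 1.0298499 ]), 'moment': array([-0.06144368, -0.01380639, -0.01206348]), 'gripper_force': 0.0, 'grip_width': 0.08540324003284769}
```

View pics/top0.png

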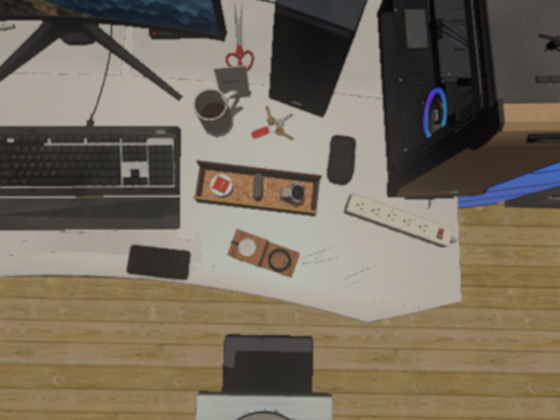

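View pics/side0.png

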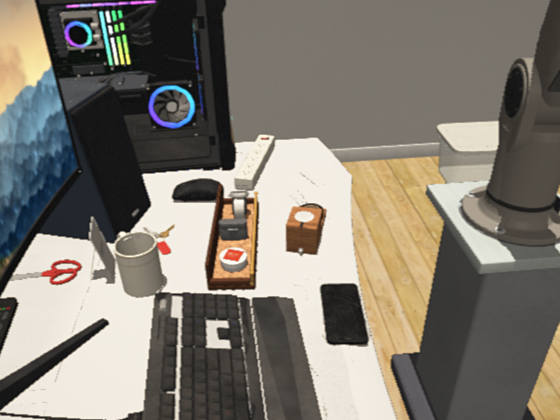

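```bash
cat >> h.py <<'E'
def K(f):
    fl=210/np.tan(np.radians(f['vertical_fov'])/2); return fl
def px2w(f,uv,z):
    uv=np.atleast_2d(np.array(uv,float)); fl=K(f)
    d=np.c_[(uv[:,0]-f['cx'])/fl,-(uv[:,1]-f['cy'])/fl,-np.ones(len(uv))]
    d=R.from_rotvec(f['attitude']).apply(d); o=f['origin']
    return o+d*((z-o[2])/d[:,2])[:,None]
def w2px(f,p):
    q=R.from_rotvec(f['attitude']).inv().apply(np.atleast_2d(p)-f['origin']); fl=K(f)
    return np.c_[f['cx']+fl*q[:,0]/-q[:,2], f['cy']-fl*q[:,1]/-q[:,2]]
def go(pos,yaw=None):
    """shares to reach TCP pos, tool y axis at world angle yaw (deg, mod 180)"""
    o=telemetry.get_obs(); r=R.from_rotvec(o['orientation'])
    s=r.inv().apply(np.array(pos)-o['tcp_pos'])/0.25
    t=np.zeros(3)
    if yaw is not None:
        Y=r.as_matrix()[:,1]; cur=np.degrees(np.arctan2(Y[1],Y[0]))
        d=(yaw-cur+90)%180-90
        # target: exactly down
        a=np.radians(cur+d); y=np.array([np.cos(a),np.sin(a),0]); z=np.array([0,0,-1.]); x=np.cross(y,z)
        t=(r.inv()*R.from_matrix(np.c_[x,y,z])).as_rotvec()/np.pi
    print('shift',s.round(4),'turn',t.round(4),'dist',np.linalg.norm(s)*250)
def view(f,name,box=None,k=1):
    im=f['frame'][:,:,::-1]
    if box: im=im[box[1]:box[3],box[0]:box[2]]
    cv2.imwrite(f'pics/{name}.png',cv2.resize(im,None,fx=k,fy=k,interpolation=cv2.INTER_CUBIC))
E
python3 - <<'E'
from h import *
f=grab_frame('top'); view(f,'top1',(190,120,465,325),2.9)
for n,uv,z in [('puck',(247,246),.068),('tape',(281,259),.036),('tin',(221,185),.037),('case',(258,187),.059),('watch',(292,192),.07),('mouse',(342,159),.03),('phone',(159,262),.008),
 ('stripmid',(401,219),.039),('s1',(349,196),.039),('s2',(452,243),.039),('rackBL',(199,163),.064),('rackBR',(319,178),.064),('edge',(368,321),0),('edge2',(460,300),0),('edge3',(250,288),0)]:
    print(n,px2w(f,uv,z)[0].round(3))
E
```

```text
puck [0.495 0.049 0.068]
tape [ 0.468 -0.031  0.036]
tin [0.642 0.119 0.037]
case [0.635 0.028 0.059]
watch [ 0.623 -0.052  0.07 ]
mouse [ 0.718 -0.176  0.03 ]
phone [0.454 0.264 0.008]
stripmid [ 0.57  -0.318  0.039]
s1 [ 0.623 -0.192  0.039]
s2 [ 0.516 -0.44   0.039]
rackBL [0.688 0.169 0.064]
rackBR [ 0.66  -0.116  0.064]
edge [ 0.325 -0.245  0.   ]
edge2 [ 0.379 -0.473  0.   ]
edge3 [0.397 0.042 0.   ]
```

View pics/top1.png

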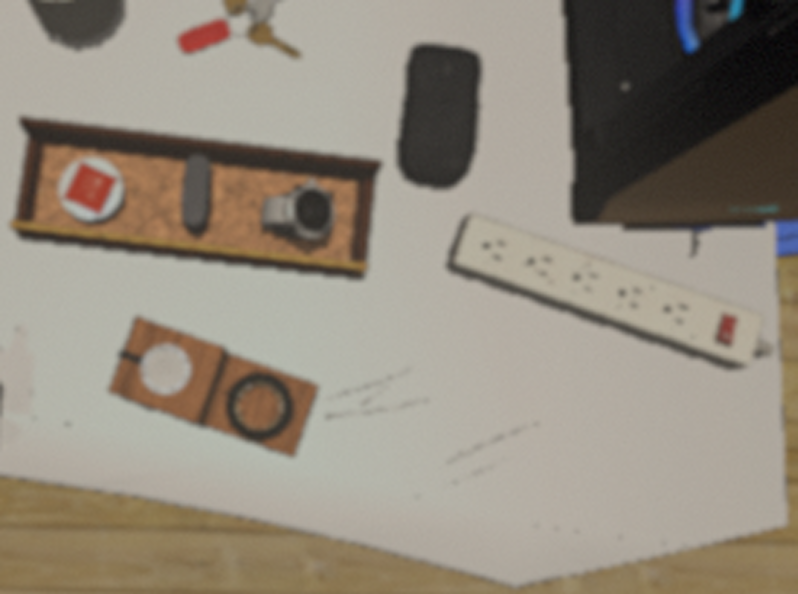

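```bash
python3 - <<'E'
from h import *
go([0.33,0.42,0.27],110)
go([0.47,-0.02,0.27],161)
E
```

```text
shift [-0.7709 -0.7062 -0.2012] turn [-3.000e-04 -1.000e-04 -2.056e-01] dist 266.1683400515972
shift [-1.8212 -2.2255 -0.1994] turn [-3.000e-04 -3.000e-04 -4.889e-01] dist 720.6396197541726
```

Request:
apply_moves:
  rows:
    - [[-0.77, -0.71, -0.2], [0, 0, -0.2]]
    - [[-0.77, -0.71, -0.2], [0, 0, -0.2]]
    - [[-0.77, -0.71, -0.2], [0, 0, -0.2]]
    - [[-0.77, -0.71, -0.2], [0, 0, -0.2]]
    - [[-0.77, -0.71, -0.2], [0, 0, -0.2]]

```text
clock: 0.82
tcp_pos: [0.3327, 0.4156, 0.271]
orientation: [-0.509, 3.099, -0.001]
contact_force: [-0.3, 0.8, 0.5]
grip_width: 0.085
gripper_force: 0.0
```

```bash
python3 - <<'E'
from h import *
o=telemetry.get_obs();print(o['clock'],o['joints'].round(2))
go([0.40,0.2,0.27],135)
E
```

```text
0.825 [-0.99  0.2  -0.02  1.83  0.01  1.11  0.88]
shift [ 0.0205 -0.9033  0.0046] turn [-0.0003  0.0004 -0.1464] dist 225.8958579387724
```

Request:
apply_moves:
  rows:
    - [[0.02, -0.9, 0], [0, 0, -0.15]]
    - [[0.02, -0.9, 0], [0, 0, -0.15]]
    - [[0.02, -0.9, 0], [0, 0, -0.15]]
    - [[0.02, -0.9, 0], [0, 0, -0.15]]
    - [[0.02, -0.9, 0], [0, 0, -0.15]]

```text
clock: 1.45
tcp_pos: [0.3989, 0.2023, 0.2701]
orientation: [1.219, -2.896, 0.001]
contact_force: [0.2, 1.2, 0.6]
grip_width: 0.0858
gripper_force: 0.0
```

```bash
python3 - <<'E'
from h import *
o=telemetry.get_obs();print(o['clock'],o['joints'].round(2))
go([0.48,0.0,0.27],161)
E
```

```text
1.45 [-0.69  0.04  0.09  2.01 -0.    1.09  1.76]
shift [ 3.517e-01 -7.976e-01  7.000e-04] turn [-1.000e-04 -1.000e-04 -1.409e-01] dist 217.91230845148885
```

Request:
apply_moves:
  rows:
    - [[0.35, -0.8, 0], [0, 0, -0.14]]
    - [[0.35, -0.8, 0], [0, 0, -0.14]]
    - [[0.35, -0.8, 0], [0, 0, -0.14]]
    - [[0.35, -0.8, 0], [0, 0, -0.14]]
    - [[0.35, -0.8, 0], [0, 0, -0.14]]
    - [[0.35, -0.8, 0], [0, 0, -0.14]]

```text
clock: 2.2
tcp_pos: [0.4811, 0.0052, 0.2698]
orientation: [1.831, -2.553, -0.001]
contact_force: [0.1, 0.5, 0.2]
grip_width: 0.0853
gripper_force: 0.0
```

```bash
python3 - <<'E'
from h import *
o=telemetry.get_obs();print(o['clock'],o['joints'].round(2),o['tcp_pos'])
f=snap('wrist','w1'); print(f['origin'])
for n,p in [('puck',(.495,.049,.068)),('tape',(.468,-.031,.036))]: print(n,w2px(f,p))
E
```

```text
2.2 [-0.42  0.1   0.3   1.96 -0.03  1.09  2.71] [0.48113174 0.00522399 0.26979816]
[ 0.4544501  -0.07516216  0.4225459 ]
puck [[280.22451497 216.41830817]]
tape [[280.05605931 130.93301976]]
```

View pics/w1.png

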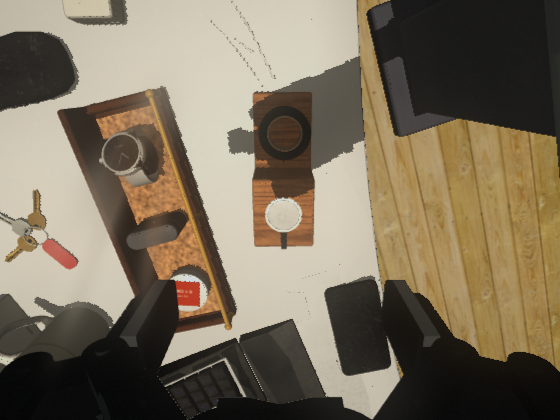

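```bash
python3 - <<'E'
from h import *
f=grab_frame('wrist'); im=f['frame'].astype(int)
m=np.zeros(im.shape[:2],np.uint8); m[100:166,250:318]=(im[100:166,250:318].max(2)<45)
c=max(cv2.findContours(m,cv2.RETR_EXTERNAL,cv2.CHAIN_APPROX_NONE)[0],key=cv2.contourArea); (u,v),(a,b),_=cv2.fitEllipse(c); print('tape',u,v,a,b)
P=px2w(f,(u,v),.030)[0];print(P)
m=np.zeros(im.shape[:2],np.uint8); m[190:240,255:312]=(im[190:240,255:312].min(2)>140)
c=max(cv2.findContours(m,cv2.RETR_EXTERNAL,cv2.CHAIN_APPROX_NONE)[0],key=cv2.contourArea); (u,v),(a,b),_=cv2.fitEllipse(c); print('puck',u,v,a,b)
Q=px2w(f,(u,v),.068)[0];print(Q, np.linalg.norm((Q-P)[:2]),np.degrees(np.arctan2(*(Q-P)[[1,0]])))
# dock sides: tall-end corners (top), low-end corners
for n,uv,z in [('TL',(253,181),.068),('TR',(314,181),.068),('BL',(254,246),.068),('BR',(313,246),.068),('LL',(253,93),.017),('LR',(312,93),.017)]: print(n,px2w(f,uv,z)[0].round(4))
E
```

```text
tape 286.19830322265625 133.08502197265625 43.309654235839844 48.9210319519043
[ 0.46257009 -0.02570649  0.03      ]
puck 282.8179931640625 214.30322265625 33.42529296875 36.1819953918457
[0.49146958 0.0480115  0.068     ] 0.07918031613493047 68.59344721559599
TL [0.5087 0.0043 0.068 ]
TR [0.4501 0.0241 0.068 ]
BL [0.5325 0.0725 0.068 ]
BR [0.4721 0.093  0.068 ]
LL [ 0.4832 -0.0757  0.017 ]
LR [ 0.4233 -0.0555  0.017 ]
```

```bash
python3 - <<'E'
from h import *
go([0.4645,-0.0275,0.047],161.5)
E
```

```text
shift [0.1466 0.0196 0.8916] turn [ 0.0002  0.0001 -0.0006] dist 225.93945068609366
```

Request:
apply_moves:
  rows:
    - [[0.147, 0.02, 0.2], [0, 0, 0]]
    - [[0.147, 0.02, 0.4], [0, 0, 0]]
    - [[0.147, 0.02, 0.6], [0, 0, 0]]
    - [[0.147, 0.02, 0.72], [0, 0, 0]]
    - [[0.147, 0.02, 0.79], [0, 0, 0]]
    - [[0.147, 0.02, 0.84], [0, 0, 0]]
    - [[0.147, 0.02, 0.875], [0, 0, 0]]
    - [[0.147, 0.02, 0.89], [0, 0, 0]]

```text
clock: 3.3
tcp_pos: [0.4647, -0.0296, 0.0475]
orientation: [-1.829, 2.554, 0.0]
contact_force: [-0.1, -0.2, 0.2]
grip_width: 0.0851
gripper_force: 0.0
```

Request:
apply_moves:
  rows:
    - [[0, 0, 0], [0, 0, 0]]
    - [[0, 0, 0], [0, 0, 0]]
    - [[0, 0, 0], [0, 0, 0]]
    - [[0, 0, 0], [0, 0, 0]]
    - [[0, 0, 0], [0, 0, 0]]
    - [[0, 0, 0], [0, 0, 0]]
  jaw: -0.2
  newtons: 25

```text
clock: 4.05
tcp_pos: [0.4646, -0.03, 0.0476]
orientation: [-1.829, 2.554, 0.0]
contact_force: [0.3, 0.6, -0.6]
grip_width: 0.0343
gripper_force: 0.0
```

```bash
python3 - <<'E'
from h import *
f=grab_frame('wrist'); view(f,'w2')
E
```

```text
(no output)
```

View pics/w2.png

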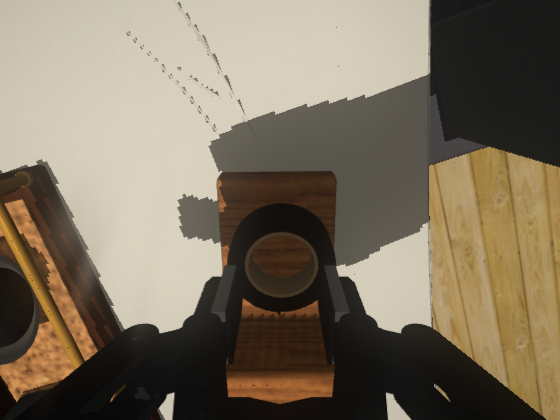

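```bash
python3 - <<'E'
from h import *
f=grab_frame('wrist'); o=telemetry.get_obs(); print(o['grip_width'],o['gripper_force'],o['contact_force'])
M=R.from_rotvec(o['orientation']).as_matrix()
for w in (.034,.058):
  for z in (0.006,0.025):
    for s in (-1,1):
      for xx in (-.011,.011): print(w,z,xx,w2px(f,o['tcp_pos']+M@[xx,s*w/2,z]).round(0))
E
```

```text
0.034129767729605416 0.0 [-0.24320666 -0.01461048 -0.1927138 ]
0.034 0.006 -0.011 [[246. 286.]]
0.034 0.006 0.011 [[245. 246.]]
0.034 0.006 -0.011 [[314. 286.]]
0.034 0.006 0.011 [[315. 246.]]
0.034 0.025 -0.011 [[249. 268.]]
0.034 0.025 0.011 [[248. 231.]]
0.034 0.025 -0.011 [[311. 268.]]
0.034 0.025 0.011 [[312. 231.]]
0.058 0.006 -0.011 [[222. 286.]]
0.058 0.006 0.011 [[220. 246.]]
0.058 0.006 -0.011 [[338. 286.]]
0.058 0.006 0.011 [[340. 246.]]
0.058 0.025 -0.011 [[227. 268.]]
0.058 0.025 0.011 [[225. 231.]]
0.058 0.025 -0.011 [[332. 268.]]
0.058 0.025 0.011 [[334. 231.]]
```

Request:
apply_moves:
  rows:
    - [[0, 0, 0], [0, 0, 0]]
    - [[0, 0, 0], [0, 0, 0]]
    - [[0, 0, 0], [0, 0, 0]]
  jaw: -0.5
  newtons: 25

```text
clock: 4.53
tcp_pos: [0.4645, -0.03, 0.0476]
orientation: [1.829, -2.554, -0.0]
contact_force: [-0.1, -0.7, 1.0]
grip_width: 0.0214
gripper_force: 0.0
```

```bash
python3 - <<'E'
from h import *
f=grab_frame('wrist'); o=telemetry.get_obs(); print(o['grip_width'],o['gripper_force'],o['contact_force'])
g=grab_frame('side')
a=cv2.resize(f['frame'][190:370,190:370,::-1],(540,540),interpolation=cv2.INTER_CUBIC)
cv2.imwrite('pics/w3.png',a); view(g,'s3')
E
```

```text
0.02160814551730826 0.0 [ 1.12109797  0.82029939 -0.38466889]
```

View pics/w3.png

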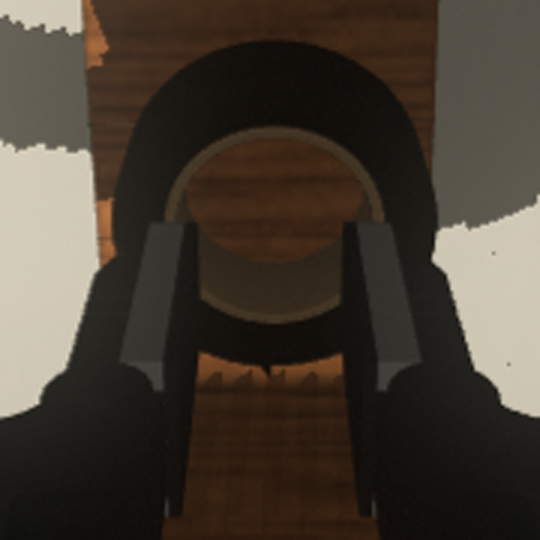

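```bash
python3 - <<'E'
from h import *
f=grab_frame('wrist'); o=telemetry.get_obs(); print(f['origin'],o['tcp_pos'],o['joints'].round(3))
r=R.from_rotvec(o['orientation'])
print('cam in tool',r.inv().apply(f['origin']-o['tcp_pos']), (r.inv()*R.from_rotvec(f['attitude'])).as_rotvec())
print(w2px(f,[[.4832,-.0757,.017],[.4233,-.0555,.017]]),'obs 219,172  336,172')
im=f['frame']; print(px2w(f,[(219,172),(336,172)],.017))
E
```

```text
[ 0.43760837 -0.11023352  0.20035788] [ 0.46457533 -0.02994634  0.04758558] [-0.261  0.407  0.23   2.195 -0.172  0.555  2.911]
cam in tool [ 0.08468772 -0.00035313 -0.15277595] [2.04136903 2.04246227 0.33852719]
[[217.99150765 180.46294832]
 [338.62549552 180.0343517 ]] obs 219,172  336,172
[[ 0.48100423 -0.07973817  0.017     ]
 [ 0.42342109 -0.06008722  0.017     ]]
```

View pics/s3.png

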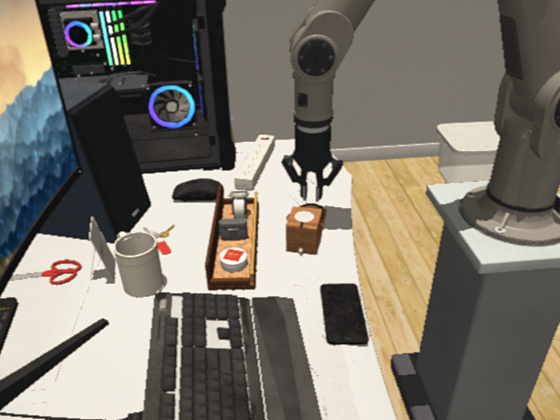

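```bash
python3 - <<'E'
from h import *
f=grab_frame('side'); o=telemetry.get_obs()
M=R.from_rotvec(o['orientation']).as_matrix()
for z in (-.01,0,.012,.025): print(z,[w2px(f,o['tcp_pos']+M@[0,s*.011,z]).round(0)[0] for s in (-1,1)])
print('tape',w2px(f,[[.4645,-.027,.036],[.4645,-.027,.017]]),'puck obs 304,216',w2px(f,[.4915,.048,.068]))
cv2.imwrite('pics/s4.png',cv2.resize(f['frame'][140:260,250:370,::-1],(600,600),interpolation=cv2.INTER_CUBIC))
E
```

```text
-0.01 [array([306., 199.]), array([316., 200.])]
0 [array([306., 203.]), array([316., 204.])]
0.012 [array([306., 208.]), array([315., 209.])]
0.025 [array([306., 213.]), array([315., 214.])]
tape [[310.7627499  208.7540354 ]
 [310.61239336 215.85264762]] puck obs 304,216 [[303.79668772 216.13745098]]
```

View pics/s4.png

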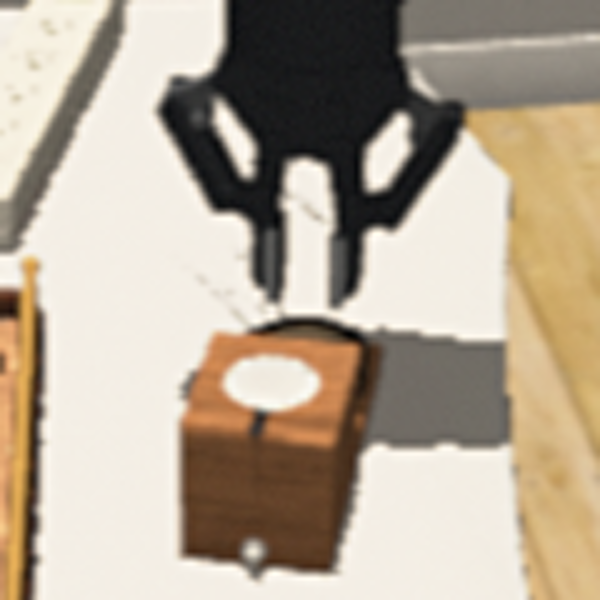

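Request:
apply_moves:
  rows:
    - [[0, 0, 0], [0, 0, 0]]
    - [[0, 0, 0], [0, 0, 0]]
    - [[0, 0, 0], [0, 0, 0]]
    - [[0, 0, 0], [0, 0, 0]]
    - [[0, 0, 0.02], [0, 0, 0]]
    - [[0, 0, 0.04], [0, 0, 0]]
    - [[0, 0, 0.06], [0, 0, 0]]
    - [[0, 0, 0.08], [0, 0, 0]]
    - [[0, 0, 0.08], [0, 0, 0]]
  jaw: 1

```text
clock: 5.85
tcp_pos: [0.4642, -0.03, 0.0271]
orientation: [1.828, -2.554, -0.001]
contact_force: [1.3, -0.4, 0.0]
grip_width: 0.0852
gripper_force: 0.0
```

Request:
apply_moves:
  rows:
    - [[0, 0, 0], [0, 0, 0]]
    - [[0, 0, 0], [0, 0, 0]]
    - [[0, 0, 0], [0, 0, 0]]
    - [[0, 0, 0], [0, 0, 0]]
    - [[0, 0, 0], [0, 0, 0]]
    - [[0, 0, 0], [0, 0, 0]]
  jaw: 0

```text
clock: 6.6
tcp_pos: [0.4646, -0.03, 0.0276]
orientation: [-1.829, 2.555, 0.0]
contact_force: [0.7, -0.5, 0.4]
grip_width: 0.0427
gripper_force: 0.0
```

```bash
python3 - <<'E'
from h import *
o=telemetry.get_obs(); print(o)
f=grab_frame('side')
a=cv2.resize(f['frame'][140:260,250:370,::-1],(400,400),interpolation=cv2.INTER_CUBIC)
b=grab_frame('wrist')['frame'][190:370,190:370,::-1]
cv2.imwrite('pics/s5.png',np.hstack([a,cv2.resize(b,(400,400),interpolation=cv2.INTER_CUBIC)]))
E
```

```text
{'clock': 6.6, 'joints': array([-0.23667765,  0.44575828,  0.20186389,  2.2024833 , -0.17868108,
        0.50806221,  2.91579306]), 'qvel': array([ 0.00072672, -0.00040285, -0.00198682,  0.00021143,  0.00046039,
        0.0010427 ,  0.00019312]), 'tau': array([-3.76420838e-03, -4.35440540e+01,  3.37411992e+00, -1.50522673e+01,
        6.78534358e-03,  7.39854659e-04, -3.13256714e-05]), 'tcp_pos': array([ 0.46455236, -0.02995503,  0.02759143]), 'orientation': array([-1.82865365e+00,  2.55450636e+00,  2.02975835e-05]), 'contact_force': array([ 0.69899359, -0.53594462,  0.38889336]), 'moment': array([-0.04913166, -0.04406708,  0.02778118]), 'gripper_force': 0.0, 'grip_width': 0.04265913858338886}
```

View pics/s5.png

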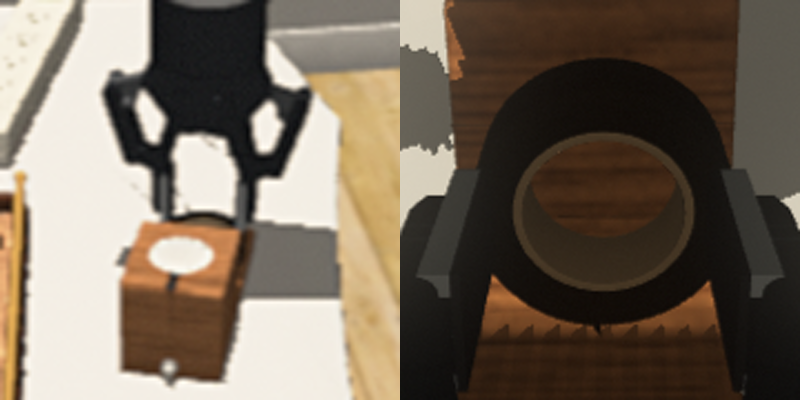

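Request:
apply_moves:
  rows:
    - [[0, 0, 0], [0, 0, 0]]
    - [[0, 0, 0], [0, 0, 0]]
    - [[0, 0, 0], [0, 0, 0]]
    - [[0, 0, 0.016], [0, 0, 0]]
    - [[0, 0, 0.032], [0, 0, 0]]
    - [[0, 0, 0.048], [0, 0, 0]]
    - [[0, 0, 0.064], [0, 0, 0]]
    - [[0, 0, 0.068], [0, 0, 0]]
    - [[0, 0, 0.068], [0, 0, 0]]
  jaw: 1

```text
clock: 7.82
tcp_pos: [0.4645, -0.03, 0.0105]
orientation: [1.829, -2.554, -0.0]
contact_force: [-0.5, 0.2, -0.0]
grip_width: 0.0853
gripper_force: 0.0
```

Request:
apply_moves:
  rows:
    - [[0, 0, 0], [0, 0, 0]]
    - [[0, 0, 0], [0, 0, 0]]
    - [[0, 0, 0], [0, 0, 0]]
    - [[0, 0, 0], [0, 0, 0]]
    - [[0, 0, 0], [0, 0, 0]]
    - [[0, 0, 0], [0, 0, 0]]
  jaw: 0

```text
clock: 8.57
tcp_pos: [0.4647, -0.03, 0.011]
orientation: [-1.828, 2.554, -0.0]
contact_force: [-1.3, 0.1, 4.2]
grip_width: 0.0539
gripper_force: 25.5
```

Request:
apply_moves:
  rows:
    - [[0, 0, -0.03], [0, 0, 0]]
    - [[0, 0, -0.1], [0, 0, 0]]
    - [[0, 0, -0.25], [0, 0, 0]]
    - [[0, 0, -0.4], [0, 0, 0]]
    - [[0, 0, -0.56], [0, 0, 0]]
    - [[0, 0, -0.56], [0, 0, 0]]
  newtons: 35

```text
clock: 9.32
tcp_pos: [0.4667, -0.0299, 0.1536]
orientation: [-1.825, 2.55, -0.004]
contact_force: [0.2, 0.8, -1.3]
grip_width: 0.0543
gripper_force: 37.1
```

```bash
python3 - <<'E'
from h import *
o=telemetry.get_obs(); print(o['tcp_pos'],o['grip_width'],o['contact_force'])
f=grab_frame('side'); u,v=w2px(f,o['tcp_pos'])[0].astype(int); print(u,v)
a=cv2.resize(f['frame'][v-60:v+60,u-60:u+60,::-1],(380,420),interpolation=cv2.INTER_CUBIC)
b=grab_frame('wrist')['frame'][:,:,::-1]
cv2.imwrite('pics/s6.png',np.hstack([a,b[:,140:]]))
E
```

```text
[ 0.46668582 -0.02990408  0.15358973] 0.05425504506991186 [ 0.15160693  0.75892328 -1.34125941]
310 161
```

View pics/s6.png

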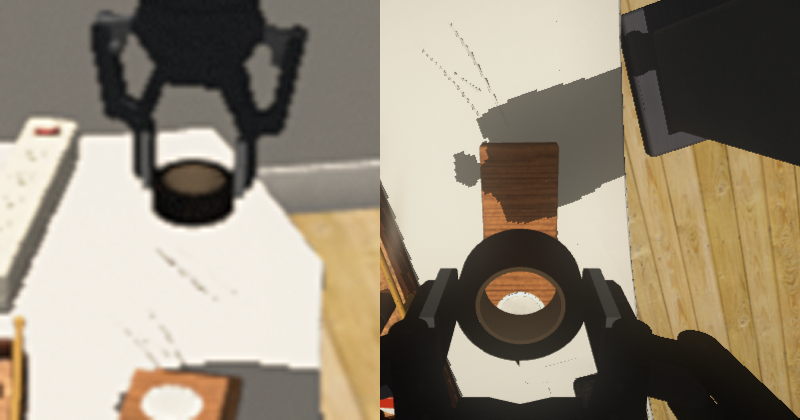

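```bash
python3 - <<'E'
from h import *
f=grab_frame('wrist'); o=telemetry.get_obs(); r=R.from_rotvec(o['orientation'])
im=f['frame'].astype(int); 
for z in (.1786,.175,.17):
  p=px2w(f,[(280.5,305),(235,303),(326,303),(280,229)],z); print(z,r.inv().apply(p-o['tcp_pos']).round(4).tolist())
E
```

```text
0.1786 [[0.0004, -0.0003, -0.0286], [0.0014, -0.0187, -0.0286], [0.0013, 0.018, -0.0286], [0.0335, -0.0005, -0.0286]]
0.175 [[-0.002, -0.0003, -0.025], [-0.001, -0.0192, -0.025], [-0.0011, 0.0185, -0.025], [0.032, -0.0005, -0.025]]
0.17 [[-0.0054, -0.0003, -0.02], [-0.0043, -0.0199, -0.02], [-0.0044, 0.0193, -0.02], [0.03, -0.0005, -0.02]]
```

```bash
python3 - <<'E'
from h import *
go([0.56,0.10,0.2],84.4)
E
```

```text
shift [-0.6158 -0.1966 -0.2004] turn [ 2.000e-04 -3.000e-04  4.267e-01] dist 169.18839622677007
```

Request:
apply_moves:
  rows:
    - [[-0.2, -0.06, -0.2], [0, 0, 0.1]]
    - [[-0.4, -0.13, -0.2], [0, 0, 0.2]]
    - [[-0.616, -0.197, -0.2], [0, 0, 0.3]]
    - [[-0.616, -0.197, -0.2], [0, 0, 0.38]]
    - [[-0.616, -0.197, -0.2], [0, 0, 0.427]]
    - [[-0.616, -0.197, -0.2], [0, 0, 0.427]]
    - [[-0.616, -0.197, -0.2], [0, 0, 0.427]]
    - [[-0.616, -0.197, -0.2], [0, 0, 0.427]]
    - [[-0.616, -0.197, -0.2], [0, 0, 0.427]]

```text
clock: 10.6
tcp_pos: [0.5604, 0.0998, 0.1997]
orientation: [-0.15, -3.137, 0.001]
contact_force: [0.3, 0.6, -1.5]
grip_width: 0.0541
gripper_force: 37.3
```

```bash
python3 - <<'E'
from h import *
o=telemetry.get_obs(); print(o['tcp_pos'],o['grip_width'],o['joints'].round(2))
f=grab_frame('wrist'); view(f,'w7')
print(w2px(f,[[.642,.119,.037],[.635,.028,.059],[.623,-.052,.07]]))
E
```

```text
[0.56035679 0.09983667 0.19970338] 0.05409631747457672 [-0.65  0.35  0.46  1.86 -0.18  0.98  1.36]
[[308.51339354 262.28226514]
 [210.94019087 275.02506592]
 [117.32280993 276.83999375]]
```

View pics/w7.png

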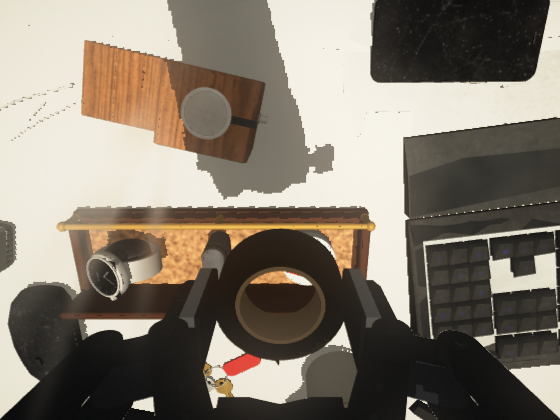

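```bash
python3 - <<'E'
from h import *
f=grab_frame('wrist')
print('rail',px2w(f,[(62,227),(371,226)],.041).round(4).tolist())
o=telemetry.get_obs(); rel=R.from_rotvec(o['orientation']).inv()*R.from_rotvec(f['attitude'])
g=dict(f); g['origin']=np.array([.4544501,-.07516216,.4225459]); g['attitude']=(R.from_rotvec([1.831,-2.553,-.001])*rel).as_rotvec()
print(w2px(g,[.4915,.048,.068]),'puck 283,214')
im=cv2.imread('pics/w1.png').astype(int)[:,:,::-1]
s=im[265:320,165:215]; m=((s[:,:,0]-s[:,:,1]>60)&(s[:,:,1]<70)).astype(np.uint8)
c=max(cv2.findContours(m,cv2.RETR_EXTERNAL,cv2.CHAIN_APPROX_NONE)[0],key=cv2.contourArea);print('red',cv2.boundingRect(c),cv2.minAreaRect(c))
print('w1 rail',px2w(g,[(150,92),(231,327)],.041).round(4).tolist())
print('tin',px2w(g,[(188.5,292)],.037).round(4),'case',px2w(g,[(153,235)],.059).round(4))
t=cv2.imread('pics/top0.png').astype(int)
s=t[165:205,205:240]; m=((s[:,:,2]-s[:,:,0]>60)&(s[:,:,1]<80)).astype(np.uint8)
M=cv2.moments(m,True); u,v=M['m10']/M['m00']+205,M['m01']/M['m00']+165
ft=grab_frame('top'); print('top red',u,v,px2w(ft,(u,v),.037))
b=cv2.resize(cv2.imread('pics/w1.png')[80:340,40:250],None,fx=2.2,fy=2.2,interpolation=cv2.INTER_CUBIC); cv2.imwrite('pics/w8.png',b)
E
```

```text
rail [[0.5819, -0.1072, 0.041], [0.6084, 0.1793, 0.041]]
[[284.13865788 214.81846311]] puck 283,214
red (10, 16, 24, 25) ((21.5, 28.0), (24.0, 23.0), 90.0)
w1 rail [[0.5808, -0.1108, 0.041], [0.6055, 0.1787, 0.041]]
tin [[0.638  0.1168 0.037 ]] case [[0.6359 0.0275 0.059 ]]
top red 220.36697247706422 184.44954128440367 [[0.6435222  0.12049224 0.037     ]]
```

View pics/w8.png

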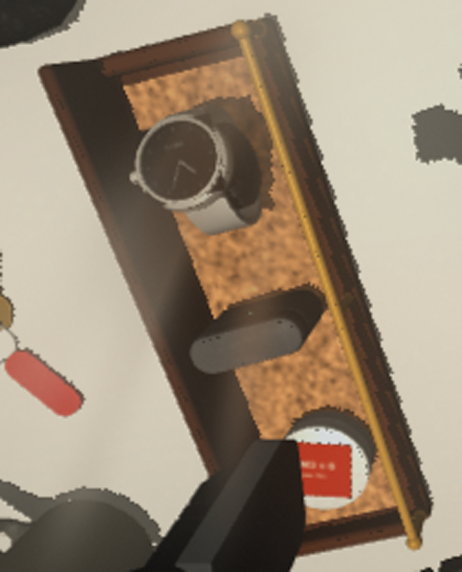

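```bash
python3 - <<'E'
from h import *
go([0.6415,0.1185,0.2],84.9)
E
```

```text
shift [-0.3144  0.1057  0.0011] turn [-0.     -0.0001 -0.0026] dist 82.9240980204528
```

Request:
apply_moves:
  rows:
    - [[-0.16, 0.05, 0], [0, 0, -0.0026]]
    - [[-0.314, 0.106, 0], [0, 0, -0.0026]]
    - [[-0.314, 0.106, 0], [0, 0, -0.0026]]
    - [[-0.314, 0.106, 0], [0, 0, -0.0026]]

```text
clock: 11.25
tcp_pos: [0.6408, 0.118, 0.2002]
orientation: [-0.142, -3.137, 0.001]
contact_force: [0.0, -0.7, -0.5]
grip_width: 0.0539
gripper_force: 37.3
```

```bash
cat >> h.py <<'E'
def blob(f,box,fn):
    x0,y0,x1,y1=box; s=f['frame'][y0:y1,x0:x1].astype(int); m=fn(s).astype(np.uint8)
    c=max(cv2.findContours(m,cv2.RETR_EXTERNAL,cv2.CHAIN_APPROX_NONE)[0],key=cv2.contourArea)+np.array([x0,y0])
    return c
E
python3 - <<'E'
from h import *
f=grab_frame('wrist'); view(f,'w9'); o=telemetry.get_obs(); print(o['tcp_pos'])
print(w2px(f,[.6415,.1185,.037]))
u,v=w2px(f,[.6415,.1185,.037])[0].astype(int); b=(u-45,v-45,u+45,v+45)
c=blob(f,b,lambda s:(s[:,:,0]-s[:,:,1]>60)&(s[:,:,1]<90)&(s[:,:,2]<90)); print('red',cv2.boundingRect(c),cv2.minAreaRect(c)[0],px2w(f,cv2.minAreaRect(c)[0],.037))
c=blob(f,b,lambda s:((s.min(2)>120)|((s[:,:,0]-s[:,:,1]>60)&(s[:,:,1]<90)&(s[:,:,2]<90)))); e=cv2.fitEllipse(cv2.convexHull(c)); print('tin',cv2.boundingRect(c),e,px2w(f,e[0],.037))
E
```

```text
[0.64061276 0.11793628 0.20036243]
[[281.59499441 183.79316693]]
red (260, 163, 45, 43) (282.2242126464844, 183.86679077148438) [[0.64162003 0.11906147 0.037     ]]
tin (260, 163, 50, 49) ((284.2784729003906, 188.1085968017578), (47.56639099121094, 53.450965881347656), 138.60243225097656) [[0.64575589 0.12056968 0.037     ]]
```

View pics/w9.png

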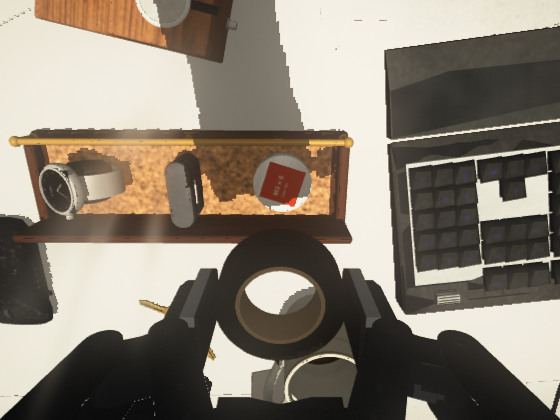

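```bash
python3 - <<'E'
from h import *
go([0.6406,0.1190,0.034],84.9)
E
```

```text
shift [-3.000e-04  4.400e-03  6.654e-01] turn [-0.0001 -0.0004 -0.0006] dist 166.36583329620134
```

Request:
apply_moves:
  rows:
    - [[0, 0.004, 0.15], [0, 0, 0]]
    - [[0, 0.004, 0.3], [0, 0, 0]]
    - [[0, 0.004, 0.45], [0, 0, 0]]
    - [[0, 0.004, 0.55], [0, 0, 0]]
    - [[0, 0.004, 0.6], [0, 0, 0]]
    - [[0, 0.004, 0.63], [0, 0, 0]]
    - [[0, 0.004, 0.65], [0, 0, 0]]
    - [[0, 0.004, 0.664], [0, 0, 0]]
    - [[0, 0.004, 0.664], [0, 0, 0]]

```text
clock: 12.42
tcp_pos: [0.6418, 0.1196, 0.0348]
orientation: [0.142, 3.138, 0.0]
contact_force: [-0.2, -0.3, -0.7]
grip_width: 0.0541
gripper_force: 37.3
```

Request:
apply_moves:
  rows:
    - [[0, 0, 0.004], [0, 0, 0]]
    - [[0, 0, 0.008], [0, 0, 0]]
    - [[0, 0, 0.008], [0, 0, 0]]

```text
clock: 12.8
tcp_pos: [0.6416, 0.1196, 0.0326]
orientation: [-0.142, -3.138, -0.0]
contact_force: [0.4, 0.9, 0.0]
grip_width: 0.0541
gripper_force: 37.3
```

Request:
apply_moves:
  rows:
    - [[0.004, -0.002, 0.004], [0, 0, 0]]
    - [[0.004, -0.002, 0.008], [0, 0, 0]]
    - [[0.004, -0.002, 0.008], [0, 0, 0]]

```text
clock: 13.18
tcp_pos: [0.6405, 0.1191, 0.0305]
orientation: [-0.142, -3.138, 0.0]
contact_force: [0.1, 0.3, -0.1]
grip_width: 0.0538
gripper_force: 37.3
```

Request:
apply_moves:
  rows:
    - [[0, 0, 0.004], [0, 0, 0]]
    - [[0, 0, 0.004], [0, 0, 0]]

```text
clock: 13.42
tcp_pos: [0.6407, 0.1192, 0.0297]
orientation: [0.142, 3.138, 0.0]
contact_force: [0.8, -0.2, 0.4]
grip_width: 0.0545
gripper_force: 37.4
```

Request:
apply_moves:
  rows:
    - [[0, 0, 0.004], [0, 0, 0]]
    - [[0, 0, 0.004], [0, 0, 0]]

```text
clock: 13.68
tcp_pos: [0.6408, 0.1192, 0.0296]
orientation: [0.143, 3.138, 0.001]
contact_force: [-3.4, -0.2, 8.5]
grip_width: 0.0541
gripper_force: 38.1
```

Request:
apply_moves:
  rows:
    - [[0, 0, 0.004], [0, 0, 0]]
    - [[0, 0, 0.004], [0, 0, 0]]

```text
clock: 13.92
tcp_pos: [0.6408, 0.1192, 0.0295]
orientation: [0.143, 3.138, 0.002]
contact_force: [-7.0, 0.2, 15.3]
grip_width: 0.054
gripper_force: 38.8
```

Request:
apply_moves:
  rows:
    - [[0, 0, -0.006], [0, 0, 0]]
    - [[0, 0, -0.006], [0, 0, 0]]

```text
clock: 14.18
tcp_pos: [0.6409, 0.1192, 0.0296]
orientation: [0.143, 3.138, 0.001]
contact_force: [-1.3, 0.2, 6.9]
grip_width: 0.0543
gripper_force: 38.0
```

Request:
apply_moves:
  rows:
    - [[0, 0, 0], [0, 0, 0]]
    - [[0, 0, 0], [0, 0, 0]]
    - [[0, 0, 0], [0, 0, 0]]
    - [[0, 0, -0.05], [0, 0, 0]]
    - [[0, 0, -0.15], [0, 0, 0]]
    - [[0, 0, -0.35], [0, 0, 0]]
    - [[0, 0, -0.55], [0, 0, 0]]
    - [[0.3, 0, -0.7], [0, 0, 0]]
    - [[0.3, 0, -0.7], [0, 0, 0]]
    - [[0.3, 0, -0.7], [0, 0, 0]]
  jaw: 0.75

```text
clock: 15.42
tcp_pos: [0.5655, 0.1264, 0.206]
orientation: [0.141, 3.136, 0.003]
contact_force: [0.2, 0.5, -0.9]
grip_width: 0.0747
gripper_force: 0.0
```

```bash
python3 - <<'E'
from h import *
o=telemetry.get_obs(); print(o['tcp_pos'],o['joints'].round(2))
f=grab_frame('wrist'); 
u,v=w2px(f,[.6416,.119,.056])[0].astype(int); print(u,v); b=(u-50,v-50,u+50,v+50)
c=blob(f,b,lambda s:(s.max(2)<50)); e=cv2.fitEllipse(c); print('tape',cv2.boundingRect(c),e,px2w(f,e[0],.05))
view(f,'w10')
c=blob(f,b,lambda s:(s[:,:,0]-s[:,:,1]>60)&(s[:,:,1]<90)&(s[:,:,2]<90)); print(cv2.boundingRect(c))
E
```

```text
[0.56553209 0.12643601 0.20597443] [-0.69  0.35  0.47  1.83 -0.19  1.    1.33]
279 265
tape (253, 233, 51, 20) ((278.200439453125, 281.878173828125), (70.0498046875, 94.23326873779297), 2.957939624786377) [[0.66284777 0.11544445 0.05      ]]
(262, 251, 34, 21)
```

```bash
python3 - <<'E'
from h import *
f=grab_frame('wrist')
def circ(c,z,r): 
    a=np.linspace(0,2*np.pi,90); return w2px(f,np.c_[c[0]+r*np.cos(a),c[1]+r*np.sin(a),np.full(90,z)])
for n,z,r in [('tape top',.056,.029),('tape bot',.037,.029)]:
    p=circ((.6416,.119),z,r); print(n,p.min(0).round(1),p.max(0).round(1))
g=f['frame'].max(2)
for v in (250,258,266,274): print(v,''.join('#' if x<40 else ('+' if x<70 else '.') for x in g[v,230:330]))
for u in (279,): print(u,''.join('#' if x<40 else ('+' if x<70 else '.') for x in g[210:320,u]))
E
```

```text
tape top [249.2 236.3] [311.2 291.8]
tape bot [250.8 228.4] [309.6 281.6]
250 ......................+++++++++++++++++......................+++++++++++++++........................
258 ......................+++++++++.....................................++++++++++.....................+
266 .....................+++++++++....+..............................+....+++++++++....................+
274 .......................+++++++++................+...................+++++++++.....................++
279 ++....................++++++++++++++++....................................++++++++++++++++++++++..............
```

```bash
python3 - <<'E'
from h import *
go([0.4915,0.048,0.23],161.5)
E
```

```text
shift [ 0.2704 -0.3378 -0.1021] turn [-1.000e-04  4.000e-04 -4.261e-01] dist 111.14491823003421
```

Request:
apply_moves:
  rows:
    - [[0.27, -0.338, -0.1], [0, 0, -0.1]]
    - [[0.27, -0.338, -0.1], [0, 0, -0.2]]
    - [[0.27, -0.338, -0.1], [0, 0, -0.3]]
    - [[0.27, -0.338, -0.1], [0, 0, -0.4]]
    - [[0.27, -0.338, -0.1], [0, 0, -0.426]]
    - [[0.27, -0.338, -0.1], [0, 0, -0.426]]
    - [[0.27, -0.338, -0.1], [0, 0, -0.426]]
    - [[0.27, -0.338, -0.1], [0, 0, -0.426]]
    - [[0.27, -0.338, -0.1], [0, 0, -0.426]]
  jaw: 1

```text
clock: 16.65
tcp_pos: [0.4914, 0.0476, 0.2288]
orientation: [1.83, -2.553, 0.0]
contact_force: [0.3, 0.7, -0.7]
grip_width: 0.085
gripper_force: 0.0
```

```bash
cat >> h.py <<'E'
def ell(f,c): 
    e=cv2.fitEllipse(c); return e
def puck(f,p0=(.4915,.048,.068)):
    u,v=w2px(f,p0)[0].astype(int); b=(u-35,v-35,u+35,v+35)
    c=blob(f,b,lambda s:(s.min(2)>95)&(s.max(2)-s.min(2)<50)); e=cv2.fitEllipse(c); return e,px2w(f,e[0],p0[2])[0]
def wood(f,box):
    c=blob(f,box,lambda s:(s[:,:,0]-s[:,:,2]>22)); return c
E
python3 - <<'E'
from h import *
o=telemetry.get_obs(); print(o['tcp_pos'],o['joints'].round(2))
f=grab_frame('wrist'); view(f,'w11'); print(puck(f))
c=wood(f,(200,0,360,260)); h=cv2.approxPolyDP(cv2.convexHull(c),4,True)[:,0]; print(h.tolist(),cv2.minAreaRect(c))
E
```

```text
[0.49136424 0.04757492 0.2287995 ] [-0.51  0.17  0.32  1.99 -0.06  1.    2.66]
(((265.360107421875, 195.96009826660156), (5.301338195800781, 20.751394271850586), 139.04835510253906), array([0.50699666, 0.05369653, 0.068     ]))
[[359, 0], [359, 259], [217, 259], [200, 209], [200, 0]] ((279.5, 129.49996948242188), (158.99996948242188, 258.99993896484375), 0.0)
```

```bash
python3 - <<'E'
from h import *
f=grab_frame('wrist'); fr=f['frame'].astype(float); print(w2px(f,[.4915,.048,.068]))
for v in range(30,262,8): print(v,''.join('#' if p[0]>1.6*p[2] else ('o' if p.min()>110 else '.') for p in fr[v,200:360:2]))
print(fr[180:220:8,280])
E
```

```text
[[279.36634507 184.81330707]]
30 oooooooooooooooooooooooooooooooooooooooooooooooooooooooooooooooooooooooooooooooo
38 oooooooooooooooooooooooooooooooooooooooooooooooooooooooooooooooooooooooooooooooo
46 ooooooooooooooooooooooo#################################.ooooooooooooooooooooooo
54 ooooooooooooooooooooooo#################################.oooooooooooooooooooooo.
62 ooooooooooooooooooooooo#################################.ooooooooooooooo........
70 ooooooooooooooooooooooo#################################oooooooo................
78 ooooooooooooooooooooooo#################################........................
86 ooooooooooooooooooooooo#################################........................
94 ooooooooooooooooooooooo.################################........................
102 oooooooooooooooooooooooo################################........................
110 oooooooooooooooooooooooo################################........................
118 ooooooooooooooooooooooo.################################........................
126 ooooooooooooooooooooooo.###############################
[... 776 characters left out ...]
oooooooooooooo
206 ooooooooooooooooooooooo###############....###############.oooooooooooooooooooooo
214 .oooooooooooooooooooooo################...###############ooooooooooooooooooooooo
222 ..oooooooooooooooooooooo..#####..###...........###oooooooooooooooooooooooooooooo
230 .#..oooooooooooooooooooooooooooooooooooooooooooooooooooooooooooooooooooooooooooo
238 #....ooooooooooooooooooooooooooooooooooooooooooooooooooooooooooooooooooooooooooo
246 ##.#..oooooooooooooooooooooooooooooooooooooooooooooooooooooooooooooooooooooooooo
254 ###..#.ooooooooooooooooooooooooooooooooooooooooooooooooooooooooooooooooooooooooo
[[ 97.  91.  80.]
 [ 97.  91.  80.]
 [ 98.  93.  80.]
 [109. 104.  92.]
 [ 57.  52.  45.]]
```

```bash
python3 - <<'E'
from h import *
go([0.4915,0.048,0.014],161.5)
E
```

```text
shift [-0.0017 -0.0009  0.8598] turn [ 0.     -0.0001 -0.001 ] dist 214.9486032565194
```

Request:
apply_moves:
  rows:
    - [[0, 0, 0.2], [0, 0, 0]]
    - [[0, 0, 0.4], [0, 0, 0]]
    - [[0, 0, 0.56], [0, 0, 0]]
    - [[0, 0, 0.66], [0, 0, 0]]
    - [[0, 0, 0.74], [0, 0, 0]]
    - [[0, 0, 0.8], [0, 0, 0]]
    - [[0, 0, 0.84], [0, 0, 0]]
    - [[0, 0, 0.86], [0, 0, 0]]
    - [[0, 0, 0.86], [0, 0, 0]]

```text
clock: 17.88
tcp_pos: [0.4912, 0.0479, 0.0142]
orientation: [-1.835, 2.55, -0.0]
contact_force: [-0.3, -0.2, -0.2]
grip_width: 0.0854
gripper_force: 0.0
```

Request:
apply_moves:
  rows:
    - [[0, 0, 0], [0, 0, 0]]
    - [[0, 0, 0], [0, 0, 0]]
    - [[0, 0, 0], [0, 0, 0]]
    - [[0, 0, 0], [0, 0, 0]]
    - [[0, 0, 0], [0, 0, 0]]
  jaw: 0.2
  newtons: 60

```text
clock: 18.5
tcp_pos: [0.4917, 0.048, 0.0149]
orientation: [-1.834, 2.549, -0.001]
contact_force: [0.4, -0.9, 5.9]
grip_width: 0.0636
gripper_force: 66.2
```

Request:
apply_moves:
  rows:
    - [[0, 0, -0.02], [0, 0, 0]]
    - [[0, 0, -0.06], [0, 0, 0]]
    - [[0, 0, -0.16], [0, 0, 0]]
    - [[0, 0, -0.3], [0, 0, 0]]
    - [[0, 0, -0.4], [0, 0, 0]]
    - [[0, 0, -0.4], [0, 0, 0]]

```text
clock: 19.25
tcp_pos: [0.4923, 0.0482, 0.1159]
orientation: [-1.833, 2.547, -0.002]
contact_force: [0.2, 0.0, -3.3]
grip_width: 0.0634
gripper_force: 67.4
```

```bash
python3 - <<'E'
from h import *
im=cv2.imread('pics/top0.png')[:,:,::-1]; s=im[188:252,340:462].astype(int)
for v in range(0,64,4): print(188+v,''.join('%3d'%x for x in (s[v,::5,0])),'|',''.join('%3d'%x for x in (s[v,::5,0]-s[v,::5,2])))
E
```

```text
188 180179178178176178178176177168 44 45 55 70 68 68 67 67 66 67 67 64 66 64 64 |  16 16 18 17 15 17 17 16 16 15  5  6 14 22 22 21 23 23 24 22 22 22 24 23 23
192 180180179176177178177177176169 45 45 78 77 76 74 75 76 73 73 72 72 71 73 68 |  15 17 16 16 17 17 17 16 15 16  4  5 24 25 25 26 25 26 25 25 23 15  5-16 25
196 179179114178168174178177177178 68 80 86 75 67 66 64 61 61 58 54 50 50113 68 |  16 16 14 22 21 17 17 16 16 17  9 15 19 24 21 21 19 17 17 14 15 11 11  8-53
200 180179161180180179174173177178179178178165166163164162108169174173173173 74 |  16 16 22 21 23 23 21 16 16 17 17 17 17 15 17 15 16 14  4 14 16 16 16 19-93
204 179144180174171176180180174171178175177174174174173177118173173171173172 77 |  15 13 22 22 22 25 23 24 24 18 17 15 17 16 16 17 18 19 11 17 17 15 17 17-94
208 181102181180150178180177172179179166174175174175174174165174171173172172 97 |  15 12 24 22 18 24 24 25 24 24 26 21 16 16 16 17 17 17 16 17 15 16 15 16  9
212 180 90117171180179178174181180172180179171173175175174174174173173172172140 |  15  9 16 23 24 25 24 25 26 23 23 24 25 21 17 17 17 18 18 17 16 17 17 
[... 727 characters left out ...]
15 16 17 18 16 18 17 17 17 15 12 12 22 23 23 22 25 26 78 26 24 17 56
236 181181180181180179180180180179179180178173112 79130178177170127180171175142 |  15 15 16 17 16 16 17 17 16 17 17 18 17 16 10 10 18 24 24 25 45 25 23 17 54
240 180181181180180179182180179180178178177178176177149 82123174170181144139142 |  14 14 16 15 17 16 17 17 16 17 16 16 17 16 16 17 14 11 18 23 24 25 20 19 52
244 181179181181181181179181179179180178177178176177177177166 93103159167172133 |  14 14 15 16 16 16 16 18 17 17 18 17 18 17 17 17 16 18 17 11 15 22 17 16 50
248 180180181180181181180179180180178179177178175178176176175176165169174173151 |  14 14 15 15 17 18 17 16 17 17 16 17 16 18 16 17 17 18 17 18 17 16 16 17 51
```

```bash
python3 - <<'E'
from h import *
ft=grab_frame('top')
im=cv2.imread('pics/top0.png')[:,:,::-1]
d=cv2.GaussianBlur(im[:,:,0].astype(np.float32)-im[:,:,2],(5,5),0)
m=np.zeros(d.shape,np.uint8); m[192:247,346:454]=(d[192:247,346:454]>20)
poly=np.array([[346,190],[380,192],[460,232],[456,250],[430,250],[343,215]]); k=np.zeros_like(m); cv2.fillPoly(k,[poly],1); m*=k
c=max(cv2.findContours(m,cv2.RETR_EXTERNAL,cv2.CHAIN_APPROX_NONE)[0],key=cv2.contourArea)
h=cv2.convexHull(c); w=px2w(ft,h[:,0],.039)[:,:2].astype(np.float32); r=cv2.minAreaRect(w); print(cv2.contourArea(c),r,cv2.boxPoints(r))
w2=px2w(ft,c[:,0],.039)[:,:2]; ev=np.linalg.eigh(np.cov(px2w(ft,np.argwhere(m)[:,::-1],.039)[:,:2].T))[1][:,1]; print('axis',ev,np.degrees(np.arctan2(ev[1],ev[0])),px2w(ft,np.argwhere(m)[:,::-1],.039)[:,:2].mean(0))
for z in (.039,):
  p=w2px(grab_frame('side'),[[*q,z] for q in cv2.boxPoints(r)]); print('side px',p.round(0).tolist())
E
```

```text
1775.0 ((0.5700363516807556, -0.31665006279945374), (0.2582722008228302, 0.04441940039396286), 71.76966094970703) [[ 0.5085428  -0.43235636]
 [ 0.5507326  -0.4462524 ]
 [ 0.6315299  -0.20094377]
 [ 0.5893401  -0.18704772]]
axis [0.30975397 0.95081674] 71.95559583927971 [ 0.56951276 -0.31744285]
side px [[274.0, 133.0], [259.0, 132.0], [233.0, 175.0], [251.0, 176.0]]
```

```bash
python3 - <<'E'
from h import *
go([0.475,-0.12,0.14],115)
go([0.4697,-0.2904,0.14],71.95)
E
```

```text
shift [ 0.6566 -0.1548 -0.1056] turn [ 2.000e-04 -1.000e-04  2.583e-01] dist 170.69523676467517
shift [ 1.3097 -0.351  -0.1056] turn [ 1.000e-04 -2.000e-04  4.975e-01] dist 339.99663231422073
```

Request:
apply_moves:
  rows:
    - [[0.16, -0.04, -0.1], [0, 0, 0.05]]
    - [[0.33, -0.08, -0.1], [0, 0, 0.1]]
    - [[0.5, -0.12, -0.1], [0, 0, 0.15]]
    - [[0.66, -0.155, -0.1], [0, 0, 0.2]]
    - [[0.66, -0.155, -0.1], [0, 0, 0.258]]
    - [[0.66, -0.155, -0.1], [0, 0, 0.258]]
    - [[0.66, -0.155, -0.1], [0, 0, 0.258]]

```text
clock: 20.23
tcp_pos: [0.475, -0.1201, 0.1383]
orientation: [0.688, -3.064, -0.001]
contact_force: [0.1, 0.7, -4.7]
grip_width: 0.0636
gripper_force: 68.1
```

```bash
python3 - <<'E'
from h import *
o=telemetry.get_obs(); print(o['joints'].round(2))
go([0.4697,-0.2904,0.14],71.95)
E
```

```text
[-0.34  0.31  0.55  2.1  -0.23  0.79  2.36]
shift [ 0.3104 -0.6067 -0.0067] turn [ 0.     -0.0005  0.2409] dist 170.38940028428692
```

Request:
apply_moves:
  rows:
    - [[0.08, -0.15, 0], [0, 0, 0.055]]
    - [[0.155, -0.3, 0], [0, 0, 0.11]]
    - [[0.23, -0.45, 0], [0, 0, 0.165]]
    - [[0.31, -0.607, 0], [0, 0, 0.22]]
    - [[0.31, -0.607, 0], [0, 0, 0.241]]
    - [[0.31, -0.607, 0], [0, 0, 0.241]]
    - [[0.31, -0.607, 0], [0, 0, 0.241]]

```text
clock: 21.1
tcp_pos: [0.4697, -0.2899, 0.1387]
orientation: [-0.494, -3.102, -0.001]
contact_force: [0.1, -0.5, -4.4]
grip_width: 0.0633
gripper_force: 68.4
```

```bash
python3 - <<'E'
from h import *
o=telemetry.get_obs(); print(o['joints'].round(2),o['tcp_pos'])
f=grab_frame('wrist'); view(f,'w12')
C=np.array([.5663,-.3218]);a=np.array([.31,.951]);n=np.array([-.951,.31])
print('strip corners',w2px(f,[[*(C+s*.143*a+t*.0265*n),.039] for s in(-1,1) for t in (-1,1)]).round(0).tolist())
go([0.4697,-0.2904,0.017],71.95)
E
```

```text
[-0.13  0.46  0.74  1.97 -0.4   0.87  2.08] [ 0.46968031 -0.28991417  0.13868971]
strip corners [[113.0, 348.0], [103.0, 294.0], [448.0, 347.0], [458.0, 293.0]]
shift [-0.0007 -0.0018  0.4874] turn [ 0.0002 -0.0001 -0.0004] dist 121.84958479736785
```

```bash
python3 - <<'E'
from h import *
f=grab_frame('wrist'); fr=f['frame'].astype(int)
for v in range(268,372,4): print(v,'L',''.join('%4d'%fr[v,u].sum() for u in range(85,150,5)),' R',''.join('%4d'%fr[v,u].sum() for u in range(405,475,5)))
E
```

```text
268 L  432 444 577 595 603 606 607 605 608 608 607 600 591  R  637 640 637 637 638 637 639 640 637 636 633 634 632 629
272 L  425 427 409 593 602 606 602 606 609 608 605 597 563  R  294 562 297 303 380 631 638 637 638 635 635 632 632 628
276 L  397 434 266 595 600 601 605 603 605 605 604 598 322  R  238 243 244 250 252 268 638 636 636 636 634 629 630 629
280 L  337 424 434 364 601 601 602 604 604 604 604 398 316  R  235 255 251 248 260 304 613 633 636 634 633 632 628 629
284 L  301 431 423 422 599 602 603 604 603 602 601 302 315  R  248 253 243 259 261 257 268 635 634 633 632 629 629 625
288 L  426 423 421 419 548 599 602 599 603 604 392 286 309  R  249 236 245 260 247 256 269 583 633 631 631 629 627 628
292 L  421 414 414 414 417 601 601 599 354 289 331 345 348  R  271 273 276 280 286 287 292 292 633 632 631 628 627 625
296 L  414 418 415 416 399 565 599 601 297 285 568 574 571  R  610 604 601 600 607 613 614 614 629 631 633 626 626 627
300 L  409 410 410 289 416 416 600 272 270 286 595 593 585  R  591 600 601 605 604 608 608 610 630 629 628 625 625 622
304 L  406 320 404 410 413 41
[... 1293 characters left out ...]
7  57  59  61  61  63  62  67  73  77  72  67  R   69  67  75  75  80  84  89  87  93  99  93  98 100 101
352 L   49  49  55  51  53  55  58  60  58  64  70  63  63  R   65  65  70  72  75  77  78  78  86  86  88  91  92  92
356 L   50  47  47  48  49  54  53  50  56  63  64  55  56  R   62  63  64  69  67  73  73  78  79  82  82  81  82  86
360 L   39  45  45  42  45  48  48  51  51  56  55  56  50  R   54  59  56  59  65  65  70  75  75  76  74  77  74  82
364 L   40  40  40  40  40  43  47  45  51  54  54  50  45  R   54  53  54  58  61  68  67  67  67  69  71  67  72  74
368 L   37  36  32  36  40  41  47  51  47  49  50  46  41  R   47  51  55  54  61  60  67  63  63  63  64  65  65  65
```

Request:
apply_moves:
  rows:
    - [[0, -0.016, 0.12], [0, 0, 0]]
    - [[0, -0.016, 0.25], [0, 0, 0]]
    - [[0, -0.016, 0.36], [0, 0, 0]]
    - [[0, -0.016, 0.42], [0, 0, 0]]
    - [[0, -0.016, 0.46], [0, 0, 0]]
    - [[0, -0.016, 0.48], [0, 0, 0]]
    - [[0, -0.016, 0.488], [0, 0, 0]]
    - [[0, -0.016, 0.488], [0, 0, 0]]

```text
clock: 22.2
tcp_pos: [0.4685, -0.2951, 0.0175]
orientation: [0.5, 3.101, -0.0]
contact_force: [0.3, 0.1, -2.9]
grip_width: 0.0634
gripper_force: 68.4
```

Request:
apply_moves:
  rows:
    - [[0, 0, 0.004], [0, 0, 0]]
    - [[0, 0, 0.007], [0, 0, 0]]
    - [[0, 0, 0.007], [0, 0, 0]]

```text
clock: 22.58
tcp_pos: [0.4681, -0.2949, 0.0154]
orientation: [0.501, 3.101, 0.0]
contact_force: [-0.9, 0.4, -3.8]
grip_width: 0.0633
gripper_force: 68.4
```

Request:
apply_moves:
  rows:
    - [[0, 0.004, 0.004], [0, 0, -0.0015]]
    - [[0, 0.004, 0.006], [0, 0, -0.0015]]
    - [[0, 0.004, 0.006], [0, 0, -0.0015]]

```text
clock: 22.95
tcp_pos: [0.4684, -0.2947, 0.0149]
orientation: [0.494, 3.102, -0.0]
contact_force: [-3.2, 1.9, 9.7]
grip_width: 0.0634
gripper_force: 70.1
```

Request:
apply_moves:
  rows:
    - [[0, 0, 0.004], [0, 0, 0]]
    - [[0, 0, 0.004], [0, 0, 0]]

```text
clock: 23.2
tcp_pos: [0.4684, -0.2947, 0.0149]
orientation: [0.494, 3.101, 0.001]
contact_force: [-6.0, 4.4, 21.6]
grip_width: 0.0634
gripper_force: 71.3
```

Request:
apply_moves:
  rows:
    - [[0, 0, -0.008], [0, 0, 0]]
    - [[0, 0, -0.008], [0, 0, 0]]

```text
clock: 23.45
tcp_pos: [0.4686, -0.294, 0.0149]
orientation: [0.493, 3.102, -0.0]
contact_force: [-1.4, 1.5, 3.4]
grip_width: 0.0634
gripper_force: 69.3
```

Request:
apply_moves:
  rows:
    - [[0, 0, 0], [0, 0, 0]]
    - [[0, 0, 0], [0, 0, 0]]
    - [[0, 0, 0], [0, 0, 0]]
    - [[0, 0, 0], [0, 0, 0]]
    - [[0, 0, -0.1], [0, 0, 0]]
    - [[0, 0, -0.3], [0, 0, 0]]
    - [[0, 0, -0.5], [0, 0, 0]]
    - [[0, 0, -0.75], [0, 0, 0]]
    - [[0, 0, -0.95], [0, 0, 0]]
    - [[0, 0, -0.95], [0, 0, 0]]
  jaw: 1

```text
clock: 24.7
tcp_pos: [0.4703, -0.2956, 0.2562]
orientation: [0.492, 3.095, -0.002]
contact_force: [0.7, -0.3, -0.6]
grip_width: 0.0854
gripper_force: 0.0
```

```bash
cat >> h.py <<'E'
def dockmap(f):
    """convex outline of wood + puck ellipse; returns contours"""
    s=f['frame'].astype(float); m=(s[:,:,0]>1.6*s[:,:,2]).astype(np.uint8)
    return m
E
python3 - <<'E'
from h import *
o=telemetry.get_obs(); print(o['tcp_pos'])
f=grab_frame('wrist'); view(f,'w13')
m=dockmap(f)
for v in range(0,330,10): print(v,''.join('#' if x else '.' for x in m[v,100:460:4]))
print('puck pred',w2px(f,[.4684,-.2947,.068]))
E
```

```text
[ 0.47033628 -0.29555331  0.25621319]
0 ##############################################################............................
10 ############################################..............................................
20 ########################################..................................................
30 #####################################.....................................................
40 #################################.........................................................
50 #############################.........###############.....................................
60 #####################...#.............###############.....................................
70 ######################................###############.....................................
80 ##################....................###############.....................................
90 ###############.......................###############.....................................
100 ###########...........................###############.....................................
110 ########................
[... 1401 characters left out ...]
.........................##...............................................................
270 ..........................................................................................
280 ..........................................................................................
290 .................................................##.###...................................
300 ..........................................##############..................................
310 ...................................#####################..................................
320 .........................#.##############################.................................
puck pred [[281.07933887 172.49182627]]
```

```bash
python3 - <<'E'
from h import *
f=grab_frame('wrist'); fr=f['frame'].astype(int); s=fr.sum(2); d=fr[:,:,0]-fr[:,:,2]
for u in (180,200,220,240,330,350,370,385): print(u,' '.join('%d'%x for x in s[215:285:3,u]))
for v in (250,258,266): print(v,'L',' '.join('%d'%x for x in s[v,130:190:4]),'R',' '.join('%d'%x for x in s[v,370:440:4]))
m=dockmap(f); 
for v in (60,100,150,200):
    r=np.where(m[v,245:325])[0]; print(v,245+r.min(),245+r.max())
for u in (260,300): r=np.where(m[:,u])[0]; r=r[(r>30)&(r<230)]; print(u,r.min(),r.max())
E
```

```text
180 470 476 474 447 263 196 192 312 476 476 463 474 478 474 473 469 467 471 470 414 460 460 457 458
200 476 477 474 222 188 197 198 332 478 472 230 161 204 227 231 243 209 468 468 411 469 468 466 464
220 481 478 479 273 187 189 197 308 479 296 481 476 476 480 477 477 474 474 473 410 473 473 471 470
240 481 482 483 219 183 195 192 329 476 474 483 476 481 456 466 474 474 471 473 413 473 473 472 471
330 501 502 501 283 186 197 193 302 480 476 448 465 474 470 474 477 477 469 471 420 497 497 498 494
350 504 503 503 472 192 198 196 273 475 476 478 481 477 132 270 477 477 474 475 423 498 497 497 493
370 503 502 502 229 194 205 209 302 482 475 471 477 475 473 472 226 473 471 475 422 497 497 494 494
385 499 498 499 231 196 204 200 291 477 477 481 478 477 134 334 474 475 476 471 417 494 492 243 120
250 L 294 310 312 319 330 335 336 434 437 440 448 444 473 472 474 R 479 195 480 476 480 481 480 477 401 489 489 490 486 488 482 482 482 478
258 L 309 307 308 314 323 328 314 324 445 459 460 463 465 469 470 R 460 470 476 479 479 470 479 476 476 488 490 485 483 486 483 482 478 476
266 L 308 308 227 310 314 320 321 324 320 449 461 462 448 468 466 R 471 470 473 474 475 477 473 473 488 487 485 483 481 483 480 479 476 476
60 248 310
100 249 309
150 247 313
200 249 311
260 45 211
300 45 211
```

```bash
python3 - <<'E'
from h import *
f=grab_frame('wrist')
P=px2w(f,[(190,236.7),(380,236.4),(190,272),(380,272),(402.5,254)],.039)[:,:2]; print('strip front/back,end',P.round(4).tolist())
a=P[1]-P[0]; a/=np.linalg.norm(a); n=np.array([-a[1],a[0]]); print('axis',np.degrees(np.arctan2(a[1],a[0])),'width',(P[2]-P[0])@n)
D=px2w(f,[(279.5,45),],.017)[0,:2]; T=px2w(f,[(280,211)],.068)[0,:2]; Q=px2w(f,[(279.7,179)],.068)[0,:2]
dv=T-D; print('low end',D,'tall back',T,'yaw',np.degrees(np.arctan2(dv[1],dv[0])),np.linalg.norm(dv))
print('gap tall-strip front', abs((P[0]-T)@n),'along strip from R end', (P[4]-T)@a, (P[4]-D)@a)
tl=px2w(f,[(247,150),(313,150),(249,200),(311,200)],.068)[:,:2]; print(tl.round(4).tolist())
E
```

```text
strip front/back,end [[0.5087, -0.4121], [0.5733, -0.2126], [0.5493, -0.4291], [0.6166, -0.2225], [0.6022, -0.1934]]
axis 72.05252346015617 width -0.043859623881806545
low end [ 0.35326143 -0.2574428 ] tall back [ 0.5012215  -0.30513998] yaw -17.86751648007811 0.15545804520124756
gap tall-strip front 0.04008950253329997 along strip from R end 0.13742530012073834 0.13764225206128375
[[0.434, -0.3158], [0.4532, -0.257], [0.4809, -0.3305], [0.4998, -0.2727]]
```

```bash
python3 - <<'E'
from h import *
go([0.56,-0.12,0.25],78)
go([0.637,0.029,0.2],84.9)
E
```

```text
shift [-0.135   0.7735  0.006 ] turn [ 0.0002 -0.0004 -0.0336] dist 196.303152118831
shift [-0.2435  1.4355  0.2062] turn [ 0.0002 -0.0004 -0.072 ] dist 367.6283112614533
```

Request:
apply_moves:
  rows:
    - [[-0.04, 0.25, 0], [0, 0, -0.01]]
    - [[-0.09, 0.5, 0], [0, 0, -0.02]]
    - [[-0.135, 0.77, 0], [0, 0, -0.034]]
    - [[-0.135, 0.77, 0], [0, 0, -0.034]]

```text
clock: 25.35
tcp_pos: [0.5615, -0.1153, 0.2499]
orientation: [-0.312, -3.122, -0.001]
contact_force: [-0.6, -1.0, -0.6]
grip_width: 0.085
gripper_force: 0.0
```

```bash
python3 - <<'E'
from h import *
go([0.637,0.029,0.2],84.9)
E
```

```text
shift [-0.1823  0.6256  0.1992] turn [ 0.0002 -0.0012 -0.0351] dist 170.35724755928152
```

Request:
apply_moves:
  rows:
    - [[-0.06, 0.22, 0.05], [0, 0, -0.01]]
    - [[-0.12, 0.43, 0.12], [0, 0, -0.02]]
    - [[-0.182, 0.626, 0.2], [0, 0, -0.035]]
    - [[-0.182, 0.626, 0.2], [0, 0, -0.035]]
    - [[-0.182, 0.626, 0.2], [0, 0, -0.035]]
  jaw: 0

```text
clock: 25.98
tcp_pos: [0.6362, 0.0204, 0.2011]
orientation: [-0.158, -3.135, 0.003]
contact_force: [-0.4, -0.8, 0.7]
grip_width: 0.0424
gripper_force: 0.0
```

```bash
python3 - <<'E'
from h import *
o=telemetry.get_obs(); print(o['tcp_pos'],o['joints'].round(2))
f=grab_frame('wrist'); view(f,'w14'); s=f['frame'].astype(int)
print('case pred',w2px(f,[.6365,.028,.059]),'watch',w2px(f,[.628,-.056,.06]),'tape',w2px(f,[.6416,.119,.056]))
for v in range(130,240,5): print(v,''.join('%4d'%x for x in s[v,235:330:5].sum(1)))
g=s
for v in range(120,260,5): print(v,''.join('#' if p.max()<60 else ('w' if p[0]>1.6*p[2] else ('g' if p.max()-p.min()<22 else '.')) for p in g[v,60:460:4]))
E
```

```text
[0.63615565 0.02037344 0.20109716] [-0.61  0.5   0.67  1.7  -0.35  1.06  1.65]
case pred [[290.20740243 189.15677065]] watch [[190.62269245 189.39251116]] tape [[396.90102856 183.67467754]]
130  110 108 103 100  96 100  97  95 104 103 108 120 123 121 127 131 137 141 143
135  184 184 181 179 178 179 179 182 183 187 187 190 190 199 200 205 382 387 388
140  158 154 152 154 142 147 145 147 149 154 158 159 161 155 169 247 328 334 313
145  199 175 200 173 197 180 185 192 183 192 191 164 209 182 191 437 496 495 497
150  183 176 189 168 186 181 189 173 180 187 151 109 112 219 179 430 404 222 186
155  175 158 197 203 194 170 192 160 165 159 108 105 110 113 173 406 152 194 243
160  195 164 200 188 170 175 185 163 153 121 127 134 141 129 218 203 188 177 176
165  160 175 187 159 178 191 179 198 187 117 135 135 139 138 230 198 174 162 180
170  185 204 179 200 201 176 162 190 204 122 134 131 136 136 176 201 197 198 184
175  162 181 199 188 185 180 192 182 170 118 133 131 136 138 194 469 196 262 258
180  180 163 164 191 173 205 179 173 183 134 130 137 131 136 166 473 503 488 362
185  192 188 171 20
[... 3111 characters left out ...]
######################################################################
230 ..ggggggggggggg######ggggggg########################gggggggggg.g........www..wwww..ww.w.www.w.....g.
235 .ggggggggggggg###wwwww....wwwwwwwwwwwwwwwwwwwwwwwwwwwwwwwwwwwwwwwwwwwwwwwwwwwwwwwwwwwwwwwwwwwwwwwwww
240 .ggggggggggggg####gg................................................................................
245 .gggggggggggg#####gg................................................................................
250 .ggggggggggg######gg................................................................................
255 .gggggggggggg######g................................................................................
```

```bash
python3 - <<'E'
from h import *
go([0.637,0.031,0.024],84.9)
E
```

```text
shift [0.0012 0.0463 0.7114] turn [-0.0005 -0.0004 -0.0041] dist 178.2223822308916
```

Request:
apply_moves:
  rows:
    - [[0, 0.046, 0.1], [0, 0, -0.004]]
    - [[0, 0.046, 0.25], [0, 0, -0.004]]
    - [[0, 0.046, 0.4], [0, 0, -0.004]]
    - [[0, 0.046, 0.5], [0, 0, -0.004]]
    - [[0, 0.046, 0.58], [0, 0, -0.004]]
    - [[0, 0.046, 0.64], [0, 0, -0.004]]
    - [[0, 0.046, 0.68], [0, 0, -0.004]]
    - [[0, 0.046, 0.71], [0, 0, -0.004]]
    - [[0, 0.046, 0.71], [0, 0, -0.004]]
  jaw: 0.15

```text
clock: 27.15
tcp_pos: [0.6382, 0.0337, 0.0247]
orientation: [-0.135, -3.138, -0.0]
contact_force: [0.2, 0.8, 0.1]
grip_width: 0.0496
gripper_force: 0.0
```

Request:
apply_moves:
  rows:
    - [[0, 0, 0], [0, 0, 0]]
    - [[0, 0, 0], [0, 0, 0]]
    - [[0, 0, 0], [0, 0, 0]]
    - [[0, 0, 0], [0, 0, 0]]
    - [[0, 0, 0], [0, 0, 0]]
  jaw: -0.8
  newtons: 25

```text
clock: 27.78
tcp_pos: [0.6388, 0.0336, 0.0255]
orientation: [0.135, 3.138, 0.0]
contact_force: [-1.0, 0.7, 5.7]
grip_width: 0.0207
gripper_force: 27.0
```

Request:
apply_moves:
  rows:
    - [[0, 0, -0.03], [0, 0, 0]]
    - [[0, 0, -0.12], [0, 0, 0]]
    - [[0, 0, -0.3], [0, 0, 0]]
    - [[0, 0, -0.5], [0, 0, 0]]
    - [[0, 0, -0.65], [0, 0, 0]]
    - [[0, 0, -0.65], [0, 0, 0]]
  newtons: 30

```text
clock: 28.52
tcp_pos: [0.6405, 0.0333, 0.1921]
orientation: [0.136, 3.131, 0.003]
contact_force: [-0.9, -0.2, -0.4]
grip_width: 0.0209
gripper_force: 29.4
```

```bash
python3 - <<'E'
from h import *
o=telemetry.get_obs(); print(o['tcp_pos'],o['grip_width'],o['joints'].round(2))
go([0.56,-0.12,0.2],78)
go([0.390,-0.269,0.2],72.1)
E
```

```text
[0.64054372 0.03325834 0.19212958] 0.020861988798453805 [-0.62  0.51  0.66  1.71 -0.36  1.04  1.65]
shift [ 0.2678 -0.6385 -0.0346] turn [0.0008 0.0022 0.0391] dist 173.31287958617816
shift [ 0.8937 -1.291  -0.0404] turn [0.0009 0.0022 0.0719] dist 392.6757007416493
```

Request:
apply_moves:
  rows:
    - [[0.13, -0.19, 0], [0, 0, 0.01]]
    - [[0.27, -0.39, 0], [0, 0, 0.02]]
    - [[0.4, -0.58, 0], [0, 0, 0.03]]
    - [[0.49, -0.71, 0], [0, 0, 0.036]]
    - [[0.54, -0.78, 0], [0, 0, 0.04]]
    - [[0.54, -0.78, 0], [0, 0, 0.04]]

```text
clock: 29.28
tcp_pos: [0.4865, -0.1495, 0.1874]
orientation: [-0.335, -3.124, -0.001]
contact_force: [0.2, 0.5, -1.4]
grip_width: 0.0208
gripper_force: 29.4
```

```bash
python3 - <<'E'
from h import *
go([0.390,-0.269,0.2],72.1)
f=grab_frame('wrist'); view(f,'w15'); s=f['frame'].astype(int)
for v in range(200,400,6): print(v,''.join('#' if p.max()<60 else ('w' if p[0]>1.6*p[2] else ('+' if p.max()<110 else '.')) for p in s[v,200:362:2]))
E
```

```text
shift [ 0.2758 -0.5488 -0.0506] turn [ 0.0001 -0.0001  0.0315] dist 154.0686239272425
200 ..................................++++++++++.....................................
206 .................................................................................
212 .................................##############+.................................
218 ..............................+###################...............................
224 .............................+#####################..............................
230 .............................######################+.............................
236 ............................+#######################.............................
242 ............................#########################............................
248 ............................#########################...................+....++++
254 ...........................+##########################............+#######+#wwwww
260 ...........................###########################.............+wwww###ww###w
266 ++...................+######################################....
[... 1209 characters left out ...]
############
356 ##########################...####################################################
362 #######################.......+##################################################
368 #######################...........+##############################################
374 ######################.............##############################################
380 ######################+.............#############################################
386 ######################+.............+############################################
392 ######################+..............############################################
398 ###########################...........###########################################
```

```bash
python3 - <<'E'
from h import *
f=grab_frame('wrist'); o=telemetry.get_obs(); M=R.from_rotvec(o['orientation']).as_matrix()
for x in (.03,-.03):
  for z in (.0115,-.0335): print(x,z,w2px(f,o['tcp_pos']+M@[x,0,z]))
s=f['frame'].astype(int).sum(2); print(s[196:330:2,280]); print(s[196:330:2,270])
E
```

```text
0.03 0.0115 [[283.053754   204.10367507]]
0.03 -0.0335 [[284.02224225 242.96944328]]
-0.03 0.0115 [[282.91345187 310.81403523]]
-0.03 -0.0335 [[283.7165173  374.96003134]]
[254 253 255 253 315 528 138 136 135 138 141 135 138 141 138 139 141 154
 135 129 127 129 132 132 131 142 138 138 137 131 129 131 126 126 125 126
 117 120 115 115 112 111 108 111 102 104 105 104 101  99 100  95  94  94
  94  93  93  91  90  91  90  93  91  90  91  88  92]
[251 251 253 267 564 567 525 134 136 140 136 139 138 138 139 137 138 143
 153 126 130 129 130 132 132 134 140 141 138 137 135 133 132 131 128 130
 129 122 118 116 115 115 115 112 108 109 105 103 104 101 102  99 103  98
  99  98  99  97  94  96  92  94  92  94  91  93  89]
```

Request:
apply_moves:
  rows:
    - [[0.09, -0.18, -0.02], [0, 0, 0.01]]
    - [[0.18, -0.36, -0.05], [0, 0, 0.02]]
    - [[0.24, -0.48, -0.05], [0, 0, 0.03]]
    - [[0.276, -0.549, -0.05], [0, 0, 0.031]]
    - [[0.276, -0.549, -0.05], [0, 0, 0.031]]
    - [[0.276, -0.549, -0.05], [0, 0, 0.031]]

```text
clock: 30.12
tcp_pos: [0.3921, -0.2674, 0.1997]
orientation: [-0.479, -3.105, -0.0]
contact_force: [0.9, -0.2, 0.0]
grip_width: 0.0205
gripper_force: 29.4
```

```bash
python3 - <<'E'
from h import *
o=telemetry.get_obs(); print(o['tcp_pos'],o['joints'].round(2))
go([0.3895,-0.269,0.034],72.1)
f=grab_frame('wrist'); m=dockmap(f)
for v in range(60,300,8): print(v,''.join('#' if x else '.' for x in m[v,180:400:2]))
print('dock pred',w2px(f,[[.3533-.009,-.2574-.03,.017],[.4677,-.294,.068]]))
E
```

```text
[ 0.39209285 -0.26738873  0.19966074] [-0.29  0.22  0.88  2.08 -0.21  0.93  1.97]
shift [ 0.0078 -0.0093  0.6626] turn [ 0.     -0.0001  0.002 ] dist 165.6888625079951
60 ##############################################################################################################
68 ##############################################################################################################
76 ##############################################################################################################
84 #############################################################################################################.
92 #.#..#####################################################....................................................
100 ############################################..................................................................
108 ######################################........................................................................
116 ###############################...............................................................................
124 #############
[... 1881 characters left out ...]
..........###...........................................
260 ...............................######...........................###...........................................
268 ..............................................................................................................
276 ..............................................................................................................
284 ..............................................................................................................
292 ..............................................................................................................
dock pred [[244.53109473 135.6165756 ]
 [278.00319765 278.53576118]]
```

Request:
apply_moves:
  rows:
    - [[0.008, -0.009, 0.12], [0, 0, 0.002]]
    - [[0.008, -0.009, 0.25], [0, 0, 0.002]]
    - [[0.008, -0.009, 0.38], [0, 0, 0.002]]
    - [[0.008, -0.009, 0.5], [0, 0, 0.002]]
    - [[0.008, -0.009, 0.58], [0, 0, 0.002]]
    - [[0.008, -0.009, 0.63], [0, 0, 0.002]]
    - [[0.008, -0.009, 0.655], [0, 0, 0.002]]
    - [[0.008, -0.009, 0.662], [0, 0, 0.002]]
    - [[0.008, -0.009, 0.662], [0, 0, 0.002]]

```text
clock: 31.3
tcp_pos: [0.3885, -0.2703, 0.0347]
orientation: [0.493, 3.102, -0.0]
contact_force: [-1.3, -0.3, 0.0]
grip_width: 0.0209
gripper_force: 29.4
```

Request:
apply_moves:
  rows:
    - [[0, 0, 0.005], [0, 0, 0]]
    - [[0, 0, 0.01], [0, 0, 0]]
    - [[0, 0, 0.014], [0, 0, 0]]
    - [[0, 0, 0.014], [0, 0, 0]]

```text
clock: 31.8
tcp_pos: [0.3881, -0.2702, 0.0308]
orientation: [-0.493, -3.102, -0.0]
contact_force: [-1.0, 0.4, -0.6]
grip_width: 0.0201
gripper_force: 29.4
```

Request:
apply_moves:
  rows:
    - [[-0.004, 0.006, 0.004], [0, 0, 0]]
    - [[-0.004, 0.006, 0.006], [0, 0, 0]]
    - [[-0.004, 0.006, 0.006], [0, 0, 0]]

```text
clock: 32.17
tcp_pos: [0.3895, -0.2691, 0.0293]
orientation: [-0.493, -3.103, -0.0]
contact_force: [0.3, -0.8, -0.9]
grip_width: 0.0205
gripper_force: 29.4
```

Request:
apply_moves:
  rows:
    - [[0, 0, 0.004], [0, 0, 0]]
    - [[0, 0, 0.004], [0, 0, 0]]

```text
clock: 32.42
tcp_pos: [0.3896, -0.2692, 0.0284]
orientation: [0.494, 3.102, 0.0]
contact_force: [-0.2, 0.6, 2.2]
grip_width: 0.0208
gripper_force: 29.7
```

Request:
apply_moves:
  rows:
    - [[0, 0, 0], [0, 0, 0]]
    - [[0, 0, 0], [0, 0, 0]]
    - [[0, 0, 0], [0, 0, 0]]
    - [[0, 0, 0], [0, 0, 0]]
    - [[0, 0, -0.04], [0, 0, 0]]
    - [[0, 0, -0.12], [0, 0, 0]]
    - [[0, 0, -0.3], [0, 0, 0]]
    - [[0, 0, -0.5], [0, 0, 0]]
    - [[0, 0, -0.75], [0, 0, 0]]
    - [[0, 0, -0.75], [0, 0, 0]]
  jaw: 0.1

```text
clock: 33.67
tcp_pos: [0.3919, -0.2707, 0.2202]
orientation: [0.492, 3.094, 0.0]
contact_force: [-0.1, 0.4, 0.3]
grip_width: 0.0471
gripper_force: 0.0
```

```bash
python3 - <<'E'
from h import *
f=grab_frame('wrist'); view(f,'w16'); fr=f['frame'].astype(float)
for v in range(130,275,6): print(v,''.join('#' if p[0]>1.6*p[2] else ('x' if p.max()<70 else '.') for p in fr[v,220:340]))
go([0.56,-0.12,0.25],78)
print(w2px(f,[[.390,-.269,.062],[.390,-.269,.017]]))
E
```

```text
130 ............xxxxxxxxxxxxxxxxx###############################################################............................
136 ...x...xxx.x..xx.xxxxxxxxxxx#################################################################...........................
142 ..x.x.x.x.x.xxxxxxxxxxxxxxxxx########################xxxxxxxxxxxxxxx#########################...........................
148 .xx.xxxx..xxxxxxxxxxxxxxxxxxx####################xxxxxxxxxxxxxxxxxxxxxx######################x..........................
154 x..xx.xx.xxxxxxxxxxxxxxxxxxxx###################xxxxxxxxxxxxxxxxxxxxxxx#####################xx..........................
160 .xxx...xxx.xxxxxxxxxxxxxxxxxxx#################xxxxxxxxxxxxxxxxxxxxxxxx######################...........................
166 ........x...xxxxxxxxxxxxxxxxxx#################xxxxxxxxxxxxxxxxxxxxxxxxx####################x...........................
172 ...............x..xxxxxxxxxxxx#################xxxxxxxxxxxxxxxxxxxxxxxxx####################............................
178 .......................xxx.x.x#################xxxxxxxxxxxxxxxxxxxxxxxxx####################....
[... 1470 characters left out ...]
....#########################.........................
256 ............................#################..................................################.........................
262 .............................#############........................................#############.........................
268 xxxxxx.......................############.........................................#############....................xxxxx
274 xxxxxx.......................##############.....................................###############...................xxxxxx
shift [-0.4591  0.7784 -0.1249] turn [ 0.0004  0.0016 -0.0336] dist 228.08017651979085
[[281.90436096 179.979314  ]
 [281.64300466 168.43564995]]
```

Request:
apply_moves:
  rows:
    - [[-0.11, 0.19, -0.12], [0, 0, -0.01]]
    - [[-0.23, 0.39, -0.12], [0, 0, -0.02]]
    - [[-0.34, 0.58, -0.12], [0, 0, -0.03]]
    - [[-0.46, 0.78, -0.12], [0, 0, -0.034]]
    - [[-0.46, 0.78, -0.12], [0, 0, -0.034]]
  jaw: 0.8

```text
clock: 34.35
tcp_pos: [0.5615, -0.1145, 0.2435]
orientation: [-0.314, -3.123, 0.001]
contact_force: [-0.7, -0.8, -0.7]
grip_width: 0.0772
gripper_force: 0.0
```

```bash
python3 - <<'E'
from h import *
go([0.630,-0.056,0.22],84.9)
E
```

```text
shift [-0.2223  0.284   0.0931] turn [-0.0002 -0.001  -0.0355] dist 93.1168756927468
```

Request:
apply_moves:
  rows:
    - [[-0.11, 0.14, 0.04], [0, 0, -0.02]]
    - [[-0.222, 0.284, 0.093], [0, 0, -0.035]]
    - [[-0.222, 0.284, 0.093], [0, 0, -0.035]]
    - [[-0.222, 0.284, 0.093], [0, 0, -0.035]]

```text
clock: 34.85
tcp_pos: [0.6269, -0.0631, 0.2216]
orientation: [-0.158, -3.135, 0.002]
contact_force: [0.6, -1.0, -0.1]
grip_width: 0.0767
gripper_force: 0.0
```

```bash
python3 - <<'E'
from h import *
o=telemetry.get_obs(); print(o['tcp_pos'])
f=grab_frame('wrist'); P=w2px(f,[[.630,-.056,.014],[.630,-.056,.066]]); print(P)
u,v=P[1].astype(int)
crop=f['frame'][v-70:v+60,u-100:u+100,::-1]; crop=cv2.resize(crop,None,fx=4,fy=4,interpolation=cv2.INTER_CUBIC)
r=np.array([.996,-.0889]);y=np.array([.0889,.996]);c=np.array([.630,-.056])
def pt(a,b,z): return tuple(((w2px(f,[*(c+a*y+b*r),z])[0]-[u-100,v-70])*4).astype(int).tolist())
for z,col in ((.014,(0,255,0)),(.066,(0,0,255))):
    cv2.polylines(crop,[np.array([pt(-.025,-.015,z),pt(.025,-.015,z),pt(.025,.015,z),pt(-.025,.015,z)])],True,col,1)
cv2.imwrite('pics/watch.png',crop); print(u,v)
E
```

```text
[ 0.62686636 -0.06308497  0.22161522]
[[288.25567974 174.51175517]
 [289.43838609 188.13351816]]
289 188
```

View pics/watch.png

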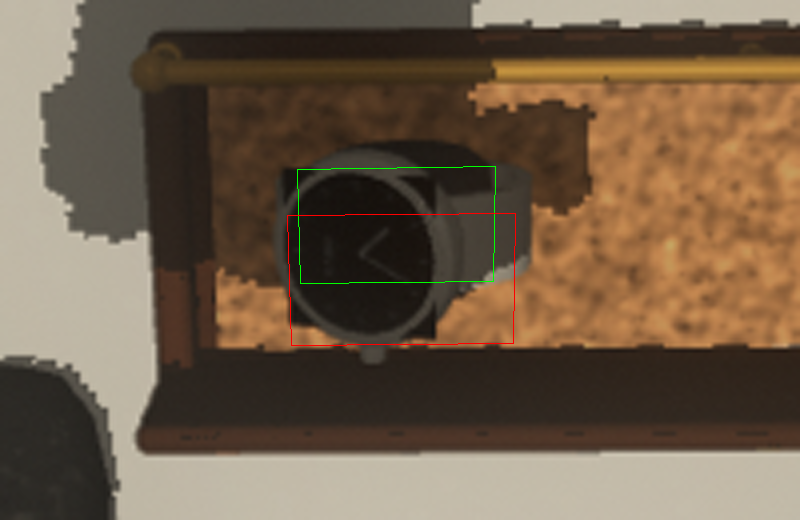

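```bash
python3 - <<'E'
from h import *
f=grab_frame('wrist'); o=telemetry.get_obs(); print(o['tcp_pos'])
def q(cx,cy,z): return px2w(f,(189+cx/4,118+cy/4),z)[0].round(4)
r=np.array([.996,-.0889]);y=np.array([.0889,.996])
for n,a in [('backfloor',(400,348,.014)),('backtop',(400,425,.064)),('rail',(400,70,.041)),('dial ctr',(360,245,.072)),('dial top',(360,155,.062)),('dial bot',(360,340,.076)),('strapR top',(532,168,.04)),('strapR bot',(530,278,.04)),('strapR50 t',(532,168,.055)),('strapR50 b',(530,278,.055)),('left',(282,245,.07)),('cheek in',(212,200,.014))]:
    p=q(*a)[:2]; print(n,p,'rack x,y rel(.63,-.056):',((p-[.63,-.056])@r).round(4),((p-[.63,-.056])@y).round(4))
E
```

```text
[ 0.62713372 -0.0634441   0.22259982]
backfloor [ 0.6633 -0.0587] rack x,y rel(.63,-.056): 0.0334 0.0003
backtop [ 0.6654 -0.06  ] rack x,y rel(.63,-.056): 0.0356 -0.0008
rail [ 0.5876 -0.0522] rack x,y rel(.63,-.056): -0.0426 0.0
dial ctr [ 0.6199 -0.0646] rack x,y rel(.63,-.056): -0.0093 -0.0095
dial top [ 0.6022 -0.0628] rack x,y rel(.63,-.056): -0.0271 -0.0092
dial bot [ 0.6401 -0.0667] rack x,y rel(.63,-.056): 0.011 -0.0098
strapR top [ 0.6135 -0.0234] rack x,y rel(.63,-.056): -0.0193 0.031
strapR bot [ 0.6402 -0.0256] rack x,y rel(.63,-.056): 0.0075 0.0312
strapR50 t [ 0.6104 -0.0249] rack x,y rel(.63,-.056): -0.0223 0.0292
strapR50 b [ 0.6359 -0.027 ] rack x,y rel(.63,-.056): 0.0033 0.0294
left [ 0.6187 -0.0815] rack x,y rel(.63,-.056): -0.009 -0.0264
cheek in [ 0.6189 -0.1027] rack x,y rel(.63,-.056): -0.0069 -0.0475
```

```bash
python3 - <<'E'
from h import *
go([0.6233,-0.0528,0.019],84.9)
E
```

```text
shift [0.019  0.0412 0.8144] turn [-0.0002 -0.0002 -0.004 ] dist 203.9139089302078
```

Request:
apply_moves:
  rows:
    - [[0.019, 0.041, 0.1], [0, 0, -0.004]]
    - [[0.019, 0.041, 0.25], [0, 0, -0.004]]
    - [[0.019, 0.041, 0.4], [0, 0, -0.004]]
    - [[0.019, 0.041, 0.5], [0, 0, -0.004]]
    - [[0.019, 0.041, 0.5], [0, 0, -0.004]]

```text
clock: 35.58
tcp_pos: [0.6227, -0.0518, 0.0965]
orientation: [-0.138, -3.135, 0.001]
contact_force: [-0.5, -0.0, 0.5]
grip_width: 0.0768
gripper_force: 0.0
```

```bash
python3 - <<'E'
from h import *
go([0.6233,-0.0528,0.019],84.9)
E
```

```text
shift [-0.0039 -0.0038  0.3098] turn [-0.0002 -0.0011  0.0003] dist 77.46094533572898
```

Request:
apply_moves:
  rows:
    - [[-0.002, -0.004, 0.06], [0, 0, 0]]
    - [[-0.002, -0.004, 0.12], [0, 0, 0]]
    - [[-0.002, -0.004, 0.18], [0, 0, 0]]
    - [[-0.002, -0.004, 0.24], [0, 0, 0]]
    - [[-0.002, -0.004, 0.28], [0, 0, 0]]
    - [[-0.002, -0.004, 0.31], [0, 0, 0]]
    - [[-0.002, -0.004, 0.31], [0, 0, 0]]

```text
clock: 36.45
tcp_pos: [0.6248, -0.0518, 0.0196]
orientation: [-0.135, -3.138, 0.0]
contact_force: [-0.1, 0.7, 0.3]
grip_width: 0.0767
gripper_force: 0.0
```

Request:
apply_moves:
  rows:
    - [[0, 0, 0], [0, 0, 0]]
    - [[0, 0, 0], [0, 0, 0]]
    - [[0, 0, 0], [0, 0, 0]]
    - [[0, 0, 0], [0, 0, 0]]
    - [[0, 0, 0], [0, 0, 0]]
    - [[0, 0, 0], [0, 0, 0]]
  jaw: -0.1
  newtons: 25

```text
clock: 37.2
tcp_pos: [0.6256, -0.0519, 0.0207]
orientation: [0.135, 3.138, 0.0]
contact_force: [1.0, 0.2, 6.0]
grip_width: 0.0498
gripper_force: 27.7
```

Request:
apply_moves:
  rows:
    - [[0, 0, -0.03], [0, 0, 0]]
    - [[0, 0, -0.1], [0, 0, 0]]
    - [[0, 0, -0.25], [0, 0, 0]]
    - [[0, 0, -0.42], [0, 0, 0]]
    - [[0, 0, -0.6], [0, 0, 0]]
    - [[0, 0, -0.7], [0, 0, 0]]
    - [[0, 0, -0.7], [0, 0, 0]]
    - [[0, 0, -0.7], [0, 0, 0]]
  newtons: 30

```text
clock: 38.2
tcp_pos: [0.6243, -0.0515, 0.1945]
orientation: [-0.135, -3.137, -0.001]
contact_force: [0.3, 0.9, -1.0]
grip_width: 0.0493
gripper_force: 31.7
```

```bash
python3 - <<'E'
from h import *
o=telemetry.get_obs(); print(o['tcp_pos'],o['grip_width'],o['joints'].round(2))
f=grab_frame('wrist'); view(f,'w17')
go([0.4677,-0.294,0.2],72.1)
E
```

```text
[ 0.62434158 -0.05145938  0.19449733] 0.04933391020401628 [-0.53  0.51  0.72  1.74 -0.38  1.04  1.81]
shift [ 0.5402 -1.0204 -0.0229] turn [-0.0001 -0.0007  0.0721] dist 288.69343835636204
```

Request:
apply_moves:
  rows:
    - [[0.07, -0.13, -0.02], [0, 0, 0.01]]
    - [[0.16, -0.3, -0.02], [0, 0, 0.02]]
    - [[0.26, -0.48, -0.02], [0, 0, 0.035]]
    - [[0.36, -0.66, -0.02], [0, 0, 0.05]]
    - [[0.44, -0.82, -0.02], [0, 0, 0.06]]
    - [[0.5, -0.94, -0.02], [0, 0, 0.07]]
    - [[0.53, -1, -0.02], [0, 0, 0.072]]
    - [[0.53, -1, -0.02], [0, 0, 0.072]]
    - [[0.53, -1, -0.02], [0, 0, 0.072]]

```text
clock: 39.38
tcp_pos: [0.4724, -0.2881, 0.1997]
orientation: [-0.485, -3.104, -0.001]
contact_force: [-0.2, 0.3, -1.8]
grip_width: 0.0498
gripper_force: 31.7
```

```bash
python3 - <<'E'
from h import *
o=telemetry.get_obs(); print(o['tcp_pos'],o['grip_width'],o['contact_force'])
f=grab_frame('wrist'); view(f,'w18'); fr=f['frame'].astype(float)
for v in range(20,300,8): print(v,''.join('#' if p[0]>1.6*p[2] else ('x' if p.max()<70 else '.') for p in fr[v,190:370:2]))
M=R.from_rotvec(o['orientation']).as_matrix()
print('watch top ctr',w2px(f,o['tcp_pos']+M@[0,0,-.058]),'bot',w2px(f,o['tcp_pos']+M@[0,0,.0067]),'puck',w2px(f,[.4677,-.294,.068]))
go([0.4672,-0.2945,0.083],72.1)
E
```

```text
[ 0.47242094 -0.28811395  0.19971492] 0.049822867199168154 [-0.15032221  0.3498843  -1.75585287]
20 #############..#########..................................................................
28 ##################........................................................................
36 ############..............................................................................
44 #####..................##############xxxxxx#################..............................
52 .......................###########xxxxxxxxxxxxx#############..............................
60 .......................##########xxxxxxxxxxxxxx#############..............................
68 .......................##########xxxxxxxxxxxxxx############x..............................
76 .......................##########xxxxxxxxxxxxxxx###########x..............................
84 .......................x#########xxxxxxxxxxxxxxx###########x..............................
92 ........................#########xxxxxxxxxxxxxxx###########...............................
100 ........................#########xxxxxxxxxxxxxx############
[... 1811 characters left out ...]
xxx..xxxxx...............
260 ...........xxxxxxxxxxxxxxxxxxxxxxxxxxxxxxxxxxxxxxxxxxxxxxxxxxxxxxxxxxxxxxxxxxxxx..........
268 ........xxxxxxxxxxxxxxxxxxxxxxxxxxxxxxxxxxxxxxxxxxxxxxxxxxxxxxxxxxxxxxxxxxxxxxxxxx........
276 .......xxxxxxxxxxxxxxxxxxxxxxxxxxxxxxxxxxxxxxxxxxxxxxxxxxxxxxxxxxxxxxxxxxxxxxxxxxxxx......
284 xxxxxxxxxxxxxxxxxxxxxxxxxxxxxx........xxxxxxxxxxxxxxxxxxxxxxxxxxxxxxxxxxxxxxxxxxxxxxxxxxxx
292 xxxxxxxxxxx...xxxxxxxxxxxxxxxxxxx...xxx.....xxxxxxxxxxxxxxxxxxxxxxxxxxxxxxxxxxxxxxxxxxxxxx
watch top ctr [[282.1623164  357.72366591]] bot [[281.4891868  263.91316077]] puck [[272.28412345 189.38579732]]
shift [ 0.0123 -0.0318  0.467 ] turn [ 0.0002 -0.0001  0.0009] dist 117.06265448942302
```

```bash
python3 - <<'E'
from h import *
f=grab_frame('wrist'); o=telemetry.get_obs(); r=R.from_rotvec(o['orientation'])
s=f['frame'].astype(int).sum(2)
for u in (255,265,275,285,295,305): print(u,s[228:262:2,u])
for v in (238,240,242,244):
  for z in (.0067,-.01):
    d=px2w(f,(281,v),o['tcp_pos'][2]-z)[0]; print(v,z,r.inv().apply(d-o['tcp_pos']).round(4))
# crown / back side: dark extents below
for v in range(284,420,6): print(v,''.join('#' if x<90 else ('+' if x<180 else ('o' if x<300 else '.')) for x in s[v,200:360:2]))
E
```

```text
255 [146 144 297 562 560 559 517  98  93  95  94  93  92  88  93  90  91]
265 [142 134 288 562 563 267  91  94  92  87  90  89  91  92  88  83  82]
275 [106 103 132 264 523  90  89  86  86  85  86  79  90  95  85  86  78]
285 [273 258 374 566 528  91  95  88  90  86  87  87  90  89  88  81  86]
295 [282 277 385 571 571 366  98  96  97  95  87  88  93  89  90  88  91]
305 [273 285 435 578 572 574 533 103 105 103 101  99 103  98  96  98  91]
238 0.0067 [ 0.0139 -0.0002  0.0067]
238 -0.01 [ 0.0212 -0.0003 -0.01  ]
240 0.0067 [ 0.0129 -0.0002  0.0067]
240 -0.01 [ 0.0203 -0.0003 -0.01  ]
242 0.0067 [ 0.0118 -0.0002  0.0067]
242 -0.01 [ 0.0194 -0.0003 -0.01  ]
244 0.0067 [ 0.0108 -0.0002  0.0067]
244 -0.01 [ 0.0184 -0.0003 -0.01  ]
284 +++#######+ooo+++++++++oooooooooo+++++++++++++####################+++++++o++++++
290 +++###+ooooo+#########++ooooo++ooooooo+++++++++++##########+++++++++ooooo##+++++
296 +++#ooo+################+#####+oooo+o+##o++++++++++++++++++oooooooooooo++###++++
302 +++++##############################+oo++o#########+++ooooooooooooooooo+++#####++
308 ++##################
[... 890 characters left out ...]
+++#########....+###
374 #####++++++++++++++++++++#################+++++##+o+++++++++++++#########...####
380 #####+++++++++++++++++++o++++++++++++++++++######+++++++++++++++#########o.+####
386 ######++++++++++++++++++++++o+++++++++++++#######++++++++++++++++#########+#####
392 #######++++++++++++++++++++++++++++++++++++++++++++++++++++++++++###############
398 #######o+#################+++++++++++++++++++++++++++o##########################
404 ########+###############################################################+#######
410 ################################################################################
416 ################################################################################
```

```bash
python3 - <<'E'
from h import *
go([0.4686,-0.2943,0.083],72.1)
E
```

```text
shift [ 0.0073 -0.029   0.4672] turn [ 0.0001 -0.0001  0.001 ] dist 117.0330251990025
```

Request:
apply_moves:
  rows:
    - [[0.007, -0.029, 0.08], [0, 0, 0.001]]
    - [[0.007, -0.029, 0.18], [0, 0, 0.001]]
    - [[0.007, -0.029, 0.28], [0, 0, 0.001]]
    - [[0.007, -0.029, 0.36], [0, 0, 0.001]]
    - [[0.007, -0.029, 0.42], [0, 0, 0.001]]
    - [[0.007, -0.029, 0.45], [0, 0, 0.001]]
    - [[0.007, -0.029, 0.467], [0, 0, 0.001]]
    - [[0.007, -0.029, 0.467], [0, 0, 0.001]]
    - [[0.007, -0.029, 0.467], [0, 0, 0.001]]

```text
clock: 40.6
tcp_pos: [0.468, -0.2961, 0.0838]
orientation: [0.493, 3.102, -0.0]
contact_force: [1.1, -0.5, -0.6]
grip_width: 0.0495
gripper_force: 31.7
```

```bash
python3 - <<'E'
from h import *
go([0.4686,-0.2943,0.077],72.1)
E
```

```text
shift [0.0001 0.0076 0.0274] turn [-0.      0.0003 -0.001 ] dist 7.103790301175867
```

Request:
apply_moves:
  rows:
    - [[0, 0.007, 0.008], [0, 0, 0]]
    - [[0, 0.007, 0.016], [0, 0, 0]]
    - [[0, 0.007, 0.024], [0, 0, 0]]
    - [[0, 0.007, 0.03], [0, 0, 0]]
    - [[0, 0.007, 0.03], [0, 0, 0]]

```text
clock: 41.22
tcp_pos: [0.4681, -0.2942, 0.0757]
orientation: [-0.493, -3.102, -0.0]
contact_force: [0.6, -0.0, -1.3]
grip_width: 0.0498
gripper_force: 31.7
```

Request:
apply_moves:
  rows:
    - [[0, 0, 0.003], [0, 0, 0]]
    - [[0, 0, 0.005], [0, 0, 0]]
    - [[0, 0, 0.005], [0, 0, 0]]

```text
clock: 41.6
tcp_pos: [0.4683, -0.2943, 0.0752]
orientation: [0.494, 3.102, 0.001]
contact_force: [-1.7, 1.1, 6.4]
grip_width: 0.0501
gripper_force: 32.6
```

Request:
apply_moves:
  rows:
    - [[0, 0, -0.002], [0, 0, 0]]
    - [[0, 0, -0.002], [0, 0, 0]]
    - [[0, 0, -0.002], [0, 0, 0]]
    - [[0, 0, -0.002], [0, 0, 0]]
    - [[0, 0, -0.002], [0, 0, 0]]
    - [[0, 0, -0.05], [0, 0, 0]]
    - [[0, 0, -0.2], [0, 0, 0]]
    - [[0, 0, -0.4], [0, 0, 0]]
    - [[0, 0, -0.65], [0, 0, 0]]
    - [[0, 0, -0.65], [0, 0, 0]]
  jaw: 0.9

```text
clock: 42.85
tcp_pos: [0.4704, -0.2965, 0.2424]
orientation: [0.493, 3.093, -0.003]
contact_force: [-0.4, -0.0, -0.7]
grip_width: 0.081
gripper_force: 0.0
```

```bash
python3 - <<'E'
from h import *
o=telemetry.get_obs(); print(o['tcp_pos'])
f=grab_frame('wrist'); view(f,'w19'); fr=f['frame'].astype(float)
for v in range(20,300,7): print(v,''.join('#' if p[0]>1.6*p[2] else ('x' if p.max()<70 else ('o' if p.sum()<300 else '.')) for p in fr[v,190:370:2]))
print(w2px(f,[[.4686,-.2943,.068],[.4686,-.2943,.133],[.39,-.269,.062]]))
g=grab_frame('side'); view(g,'s19'); gf=g['frame'].astype(float)
u,v=w2px(g,[.4686,-.2943,.1])[0].astype(int); print('side',u,v,w2px(g,[[.4686,-.2943,.068],[.4686,-.2943,.133],[.39,-.269,.062],[.39,-.269,.017]]).round(0).tolist())
for y in range(v-30,v+30,2): print(y,''.join('#' if p[0]>1.6*p[2] else ('x' if p.max()<70 else ('o' if p.sum()<400 else '.')) for p in gf[y,u-45:u+55]))
E
```

```text
[ 0.47036364 -0.29649057  0.24243334]
20 #################################xxoooooooooooooooooooooooooooooooooooooooooo.............
27 ###########################o.oooooooooooooooooooooooooooooxooooooooooooooooo..............
34 ######################o.....ooooooooooooooooooooooooooooooooooooooooooooooo...............
41 #################o........ooo#################################xoooooooooo.................
48 ############o............oooo#############xxxxxxxx############xoooooooo...................
55 .######................oooooox##########xxxxxxxxxxxx##########xoooooooo...................
62 .....................oooooooox##########xxxxxxxxxxxx##########xoooooo.....................
69 ....................ooooooooox##########xxxxxxxxxxxx##########xoooo.......................
76 ...................ooooooooooo##########xxxxxxxxxxxx##########oooo........................
83 .................ooooooooooooo##########xxxxxxxxxxxx##########oo..........................
90 ...............ooooooooooooooo##########xxxxxxxxxxxx##########oo..........................
97 .............oooooooooooo
[... 5341 characters left out ...]
###############################o.....oxxxxxxxxoooooooooxxoo...........
150 ....................ooooo.....o##############################o....oxxxxxxxxxxxxxxxxxxxxo............
152 ...................ooooo......o##############################o....oxxxxxxxxxxxxxxxxxxxxoo...........
154 ..................ooooo.......o##############################oo...oxxxxxxoooooxxxxxxxxxxo...........
156 .................ooooo........o###############################ooooxxxxxxxoooooxxxxxxxxxxoo....oooooo
158 ................ooooo.........o##################################xxxxxxxxxxxxxxxxxxxxxxoo.oooooooooo
160 ...............ooooo..........o###################################xxxxxxxxxxxxxxxxxxxxxxoooooooooooo
```

```bash
python3 - <<'E'
from h import *
g=grab_frame('side'); gf=g['frame'].astype(float)
print(w2px(g,[[.6416,.119,.056],[.6416,.119,.037]]).round(0).tolist())
u,v=w2px(g,[.6416,.119,.046])[0].astype(int)
for y in range(v-22,v+26,2): print(y,''.join('#' if p[0]>1.6*p[2] else ('x' if p.max()<60 else ('o' if p.sum()<350 else '.')) for p in gf[y,u-30:u+30]))
a=cv2.imread('pics/side0.png')[:,:,::-1].astype(float)
for n,b in (('mouse',(165,170,228,206)),('phone',(310,275,375,350))): print(n,np.abs(a-gf)[b[1]:b[3],b[0]:b[2]].mean())
E
```

```text
[[233.0, 247.0], [233.0, 254.0]]
228 ..........#############################################o....
230 .........o#############################################o....
232 .........o#############################################o....
234 .........##############################################o....
236 ........o##############################################o....
238 ........###############################################o....
240 ........###############################################.....
242 .......o###############xoooo.....o##ox################o.....
244 .......#############xo...o############oxx##############o....
246 .......#########xxxo###########oo#o###o#xx############o.....
248 ......o#######xxxxooo###ooooooo##ooo####ox############o.....
250 ......#########xxxx####o##############oxxxx###########o.....
252 ......###########xxx##o.##############xxxxx###########x.....
254 .....o###########xxxxxxxo####oooxxxxxxxxxxx###########o.....
256 .....#############xxxxxxxxxxxxxxxxxxxxxxx#xo.#########o.....
258 ....o#############xxxxxxxxxxxxxxxxxxxxxxxxoo.#########o.....
260 ....o###############xxx#xxxxxxxxxxxxxxxoo...o#########o.....
262 ....##############ooooxxxxxxxxxxxxxxoo....ooo#########o.....
264 ...o###############oo.....oooooo.........oooo#########......
266 ...o###############ooo.................ooooo#########o......
268 ....o###############ooooooo........ooooooo###########o......
270 ....o##################oooooooo.ooooooo##############xo.....
272 ....o################################################o......
274 ....o################################################o......
mouse 0.8641975308641975
phone 0.8895042735042735
```

```bash
python3 - <<'E'
from h import *
g=grab_frame('side'); gf=g['frame'].astype(int)
for y in (244,246,248,250,252,255,258,262,265,267): print(y,' '.join('%d/%d'%(p[0],p[2]) for p in gf[y,212:256]))
def circ(c,z,r): 
    a=np.linspace(0,2*np.pi,90); p=w2px(g,np.c_[c[0]+r*np.cos(a),c[1]+r*np.sin(a),np.full(90,z)]); return p.min(0).round(1),p.max(0).round(1)
c=(.6416,.119); print('tapetop',circ(c,.056,.029),'tapebot',circ(c,.037,.029),'tintop',circ(c,.037,.027),'tinbot',circ(c,.014,.027))
E
```

```text
244 49/18 36/17 32/12 33/15 34/14 79/38 143/69 143/71 90/45 41/23 50/33 105/70 154/110 161/113 148/98 131/83 125/78 126/78 126/78 123/75 126/77 130/80 130/80 134/83 142/88 145/89 159/98 156/97 113/70 49/32 24/19 53/30 123/59 203/98 238/119 243/126 245/130 246/134 243/130 220/105 214/84 221/84 169/63 77/24
246 41/18 32/11 33/14 35/16 37/19 36/18 35/24 33/25 31/23 69/44 132/81 146/89 124/76 111/68 111/68 111/68 110/67 117/72 118/72 118/73 118/73 119/74 120/75 118/72 112/70 110/68 121/75 141/88 136/84 94/58 44/28 25/20 63/32 147/72 221/106 240/122 243/126 244/129 241/133 222/110 218/88 220/83 162/59 73/22
248 38/15 33/17 34/14 30/15 27/16 33/21 38/29 37/24 70/44 129/82 139/87 108/68 94/59 99/61 105/66 103/65 102/65 104/67 102/66 102/66 108/68 111/67 111/68 107/66 101/65 98/63 105/66 127/78 142/87 115/69 58/35 32/23 51/30 124/62 205/99 236/117 235/118 231/117 219/107 203/89 220/85 219/83 156/57 67/22
250 35/13 33/13 34/15 34/15 34/18 32/20 36/25 37/28 41/30 85/52 147/89 152/92 112/69 91/57 116/61 152/59 178/53 205/51 222/48 225/46 228/49 229/50 230/49 225/50 203/55 172/70 152/85 130/79 9
[... 1445 characters left out ...]
 144/130 139/125 136/123 135/121 135/122 131/118 128/115 120/107 111/100 97/89 97/81 133/77 186/90 210/101 199/96 192/83 218/83 223/86 162/60 74/23 81/60
267 30/17 64/27 139/66 206/99 232/116 237/121 235/117 200/95 133/64 95/57 95/77 105/94 116/103 124/111 126/113 131/118 135/121 136/122 141/127 145/131 146/131 144/129 143/129 141/127 138/123 130/117 126/112 120/108 115/102 109/97 101/91 102/86 118/80 151/80 206/99 235/116 233/116 213/100 210/90 229/88 222/84 155/56 70/23 88/70
tapetop (array([217.7, 238. ]), array([247.5, 256. ])) tapebot (array([218.5, 245.6]), array([248. , 263.8])) tintop (array([219.5, 246.2]), array([247. , 263.1])) tinbot (array([220.4, 255.3]), array([247.5, 272.4]))
```

```bash
python3 -c "
from bench import job
print(job.hand_in())"
```

```text
the job is handed in; nothing more can be done
None
```

The job is done and handed in: the tape lies on the tin (measured 3–4 mm off centre), the dock stands square in front of the strip (about 36 mm from its tall face, 29 mm from the rear stub), the case stands on the low step and the watch on the puck, with the mouse and phone undisturbed.

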